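# Click the filter slide into the microscope

## Task

Pick up the filter slide (the bar with the tall square grip post and the round glass window), enter it nose first into the open mouth of the guide on the microscope's base, and push it in until the spring ball clicks into its notch. Stop there without running on past the click, and finish still gripping the post with the slide held at the click. Leave the blank slide and everything else on the table where it is.

Things in the scene. Friction and masses are not known exactly. Their poses are not given: they have to be found in the camera images.
- slide: The filter slide, loose: a 160 x 30 x 8 mm aluminium bar lying flat, 0.08 to 0.16 kg; origin under the bar's centre, x along the bar to the nose, z up. The last 12 mm of the nose taper to 18 mm wide; a round glass window 25 mm across lies 22 mm from the nose end. At the start the nose points to the robot's left, within about 0.3 rad of +y. The blank slide lies beside it; either may be the nearer.
- slide_post (a point): Centre of the filter slide's aluminium grip post, half-way up: 33 mm above the bar's underside. The post, 16 x 16 mm (sides parallel to the bar) and 50 mm tall, stands on the bar's top, its axis 12 mm from the tail end and 148 mm behind the nose end. Axes are the slide's.
- slide_notch (a point): Middle of the notch in the filter slide's edge: a gap 9 mm long, 6 mm deep in the -y edge (right-hand, looking to the nose), 38 mm ahead of the post's axis, 110 mm behind the nose end. The point lies on the edge face, 15 mm beside the bar's centre line, 4 mm above its underside. Axes are the slide's.
- guide_mouth (a point): Middle of the mouth of the fixed dark steel guide, on its floor, 20 mm above the table. x runs along the guide into the microscope (push direction, within about 0.2 rad of world +y), z up. First 45 mm: open funnel, walls 8 mm high, 48 narrowing to 32 mm apart; then a channel 32 mm wide; from 68 mm on, lips (tops 33 mm above the table) leave 10 mm of height for the 8 mm bar.
- scope: The fixed white and black microscope with the guide; origin on the table below guide_mouth, same axes. Its base, 70 mm tall and 180 mm wide, starts 115 mm in from the mouth and the guide runs on inside it; the stage starts 120 mm in, 153 mm above the table. Nothing stands above the guide nearer the mouth than that. The guide is low-friction steel.
- click_ball (a point): Rest position of the centre of the click stop's spring ball, 12 mm across, standing 4 mm into the channel from its right-hand (-y) side, 24 mm above the table and 79 to 91 mm in from the mouth. Axes are the guide's. The slide clicks when slide_notch and click_ball have the same local x.
- click_stop: Aluminium block with a round spring cap, 24 mm long, 30 mm tall, fixed at the guide's right-hand side; origin on the guide's centre line at table level, axes as the guide. The nose passes the ball against a few newtons, then the slide drags lightly; as the notch comes level the ball pulls the slide forward with 3 to 6 N over the last 4 mm, then resists going on.
- blank_knob (a point): Centre of the knob of the blank slide (leave alone): a bar of the same outline, no window, with a round knob 14 mm across and only 14 mm tall, its axis 12 mm from the tail end; the point is 15 mm above the bar's underside. x to its nose. It lies roughly parallel to the filter slide.
- oil: Bystander: amber bottle 32 mm across, 70 mm tall; origin under its centre.
- dish: Bystander: pale translucent flat dish 94 mm across, 15 mm tall; origin under its centre.
- objective: Bystander: steel microscope objective 30 mm across, 50 mm tall, standing; origin under its centre.
- slidebox: Bystander: grey box 85 x 65 x 35 mm; origin under its centre.
- driver: Bystander: screwdriver 150 mm long, lying along its x.
- wipes: Bystander: cardboard box 110 x 110 x 60 mm; origin under its centre.
- beaker: Bystander: glass beaker 68 mm across, 85 mm tall; origin under its centre.
Things that resemble listed ones, but are neither listed nor needed, are in the scene too. What is shaped like the slide but green, red or turquoise is not meant.

How it is judged (in metres and radians):
On the way:
1. the filter slide lies in the guide, its nose under the lips, short of the click (y of slide_post in the frame of guide_mouth between -0.006 and 0.006 m and z of slide_notch in the frame of guide_mouth between 0 and 0.008 m and angle between the x axis of slide_notch and the x axis of guide_mouth, either way round below 0.1 rad and x of slide_post in the frame of guide_mouth above -0.08 m and x of slide_notch in the frame of click_ball below -0.008 m), for 0.1 s.
At the end, for the whole second after the job is handed in: The filter slide lies in the guide (within 6 mm of its centre line, 0.1 rad of its direction and 4 mm of its floor), its notch within 2.5 mm of the ball along the guide, at rest, and the fingers still grip its post (over 3 N, the grasp point within 28 mm of the post's centre) (y of slide_post in the frame of guide_mouth between -0.006 and 0.006 m and z of slide_notch in the frame of guide_mouth between 0 and 0.008 m and angle between the x axis of slide_notch and the x axis of guide_mouth, either way round below 0.1 rad and x of slide_notch in the frame of click_ball between -0.0025 and 0.0025 m and linear speed of slide below 0.01 m/s and contact force between the fingers and slide above 3 N and distance between the grasp point and slide_post below 0.028 m); the arm keeps its last pose, push and grip.
It fails at once if the slide is pushed on past the click (notch more than 7 mm beyond the ball) (y of slide_post in the frame of guide_mouth between -0.006 and 0.006 m and z of slide_notch in the frame of guide_mouth between 0 and 0.008 m and angle between the x axis of slide_notch and the x axis of guide_mouth, either way round below 0.1 rad and x of slide_notch in the frame of click_ball above 0.007 m).
It fails at once if the blank slide is moved by more than 20 mm (distance of blank_knob from where it was at the start of the episode above 0.02 m).
It fails at once if a bystander is moved by more than 30 mm (distance of any of oil, dish, objective, slidebox, driver, wipes, beaker from where it was at the start of the episode above 0.03 m).
It also fails if it takes over 48 s, if anything falls off the work surface, if the arm or the gripper's body presses on something with over 40 N, if the wrist force passes 120 N, or if a joint passes its speed limit or range.

## Robot

A 7-joint arm with a two-finger parallel gripper is mounted at the origin on the work surface. World frame = base frame: x ahead of the robot, y to its left, z up, the work surface at z = 0. Lengths are in m, angles in degrees, forces in N, time in s.
With the tool pointing down it reaches from about 0.425 to 0.875 m from the base axis. Payload 4.7 kg.
Tool frame: the origin (TCP) lies at the very end of the fingers, on their centre line; the grasp point (between the pads) lies 19 mm behind it; z points along the fingers, y is the direction in which the jaws open and shut (so a half turn about z gives the same grasp; the last joint's range is limited). The gripper opens to 87 mm and grips with 3 to 60 N. Pads are 19 mm wide; open, the fingers measure 117 mm over their backs; the gripper's body (75 mm by 190 mm) begins 51 mm behind the grasp point.
Start: joints at [71.797, 18.392, -4.016, 83.108, 1.295, 78.541, -3.26], TCP at [0.212, -0.615, 0.223] pointing down, gripper open.
Joint ranges: [-163.93, 163.93], [-17.29, 119.83], [-79.2, 71.16], [3.27, 140.29], [-89.18, 269.18], [5.43, 117.66], [-154.24, 154.24]. Speed limits (degrees/s): [147.25, 147.25, 180, 180, 180, 180, 180].

## Interface

Orientations are given as [roll, pitch, yaw] about the fixed x, y, z axes, in that order (R = Rz(yaw) Ry(pitch) Rx(roll)).
In Python, from cell import sensors, imaging, ticket gives the robot as it stands.
- The arm moves only by the tool carry_out, never from a script. Its argument "plan" is a list of rows, each an object of numbers: "fingers": the closure, from -1 (fully open) to 1 (shut); "dx", "dy", "dz": the shift along the tool's x, y, z normalised to -1 to 1, where 1 is 0.03 m; "rx", "ry", "rz": the turn, a rotation vector about the tool's x, y, z normalised to -1 to 1, where 1 is 10 degrees. A call has 1 to 12 rows; each row shifts and turns the commanded pose from where the row before left it, along the tool's axes as they then stand; what a row does not reach is not made up. A row lasts 1/8 s, in which the tool goes at most 62.5 mm and 10.7 degrees, less where a joint would pass 70% of its speed; a pose out of reach is approached as far as the arm can. A call with a number of a shift or a turn outside -1 to 1 is refused whole. A call with a gripper value outside its range is refused whole. The fingers move at their own pace and stop on an object; "force" is the grip in N (left out, the last holds). Time passes only in rows, so rows that do not move let the fingers close. It gives the time, the measured TCP pose, the force and the opening at its end, in the units of the state.
- sensors.get_obs(): the state, without advancing time (a new reading comes with each control period).
- imaging.read_camera(name): name is "scene" or "top" or "wrist"; returns a dict with "color" (384x512x3 uint8, red, green, blue), "mtx" (3x3 intrinsics, pixels), "extrinsics" (4x4, takes a point from world to camera coordinates); the wrist camera has in their place "tool_from_camera" (4x4, takes a point from camera to tool coordinates, whose origin is the TCP and whose axes are the flange's). Camera axes: x right, y down, z forward; pixel columns grow to the right and rows downward; lengths in m; the calibration is good to about 2 mm. A picture is of the moment at which its call begins: read the wrist's pose just before it. There is no depth.
- ticket.sign_off(): hands the job in, once; it reports no verdict.
The state is a dict: "time_s": time; "qpos": joint angles; "joint_velocities": joint speeds; "effort": joint torques, N m; "tool_pos": TCP position; "tool_rot": TCP orientation; "force": force on the tool from outside, world axes, zero at the start; "wrist_torque": the same for the moment, N m; "grip_width": finger opening in m.
Only numpy, scipy, OpenCV 4.12 (cv2) and the standard library are available. Lean on these libraries where they do the work, as an engineer would, in place of code of your own. Each camera call takes 0.05 s, during which the arm holds its last target.

## Working session

There is one attempt and no reset: what is moved stays moved. The work goes in short steps, Python scripts to look and compute and a tool call to move; the robot and the scene stay as the last step left them, time stands still between calls to the robot, and variables do not carry over. Pictures are saved under pics/ and viewed, and the job is handed in when it is done.

Besides the shell and the picture viewer there is one more tool, called after ">>>" as a command line: name --argument value ..., lists and objects as JSON in quotes. carry_out: Moves the arm, as the interface text tells. Scaled input: -1 to 1 covers 0.03 m each way for a shift and 10 degrees each way for a turn. Its arguments: {"type":"object","properties":{"plan":{"type":"array"},"force":{"type":"number"}},"required":["plan"]}

```bash
ls; mkdir -p pics; cat > h.py <<'E'
import numpy as np,cv2
from cell import sensors,imaging,ticket
def snap(n,f):
    r=imaging.read_camera(n); cv2.imwrite('pics/'+f,r['color'][:,:,::-1]); np.savez('pics/'+f+'.npz',**r); return r
E
python3 - <<'E'
from h import *
o=sensors.get_obs();print(o)
for n in('scene','top','wrist'):
    r=snap(n,n+'0.png');print(n,r['mtx'].round(1).tolist(),[ (k,v.round(3).tolist()) for k,v in r.items() if k in('extrinsics','tool_from_camera')])
E
```

```text
pics
{'time_s': 0.0, 'qpos': array([71.79716044, 18.44048173, -4.01239137, 83.17450845,  1.29654634,
       78.53985426, -3.25838893]), 'joint_velocities': array([-0.04510983, -0.04511015, -0.05946004,  0.06408216, -0.00733298,
        0.00583388, -0.01019468]), 'effort': array([-4.98379013e-04, -4.91291034e+01, -4.04067300e-01, -3.12537825e+01,
       -6.39946223e-02,  4.35722864e-02,  1.47108813e-04]), 'tool_pos': array([ 0.2114672 , -0.61406336,  0.22144841]), 'tool_rot': array([-1.79890469e+02,  8.17211491e-03,  1.90115283e+01]), 'force': array([-0.94840114,  0.01625826, -0.24738922]), 'wrist_torque': array([-0.01428805, -0.02370002, -0.02317543]), 'grip_width': 0.08693858769522109}
scene [[379.8, 0.0, 253.5], [0.0, 379.8, 190.1], [0.0, 0.0, 1.0]] [('extrinsics', [[-0.749, 0.663, 0.011, 0.48], [0.474, 0.547, -0.689, -0.148], [-0.463, -0.511, -0.724, 1.195], [0.0, 0.0, 0.0, 1.0]])]
top [[409.8, 0.0, 246.9], [0.0, 409.8, 190.0], [0.0, 0.0, 1.0]] [('extrinsics', [[-0.028, -1.0, -0.01, -0.096], [-0.983, 0.03, -0.18, 0.543], [0.18, 0.004, -0.984, 1.274], [0.0, 0.0, 0.0, 1.0]])]
wrist [[280.6, 0.0, 253.8], [0.0, 280.6, 191.0], [0.0, 0.0, 1.0]] [('tool_from_camera', [[0.0, -0.969, -0.246, 0.068], [1.0, 0.0, -0.0, -0.001], [0.0, -0.246, 0.969, -0.161], [0.0, 0.0, 0.0, 1.0]])]
```

```bash
python3 - <<'E'
import cv2
for n in('scene','top'):
    i=cv2.imread(f'pics/{n}0.png');cv2.imwrite(f'pics/{n}0b.png',cv2.resize(i,(800,600),interpolation=cv2.INTER_CUBIC))
E
```

```text
(no output)
```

View pics/scene0b.png

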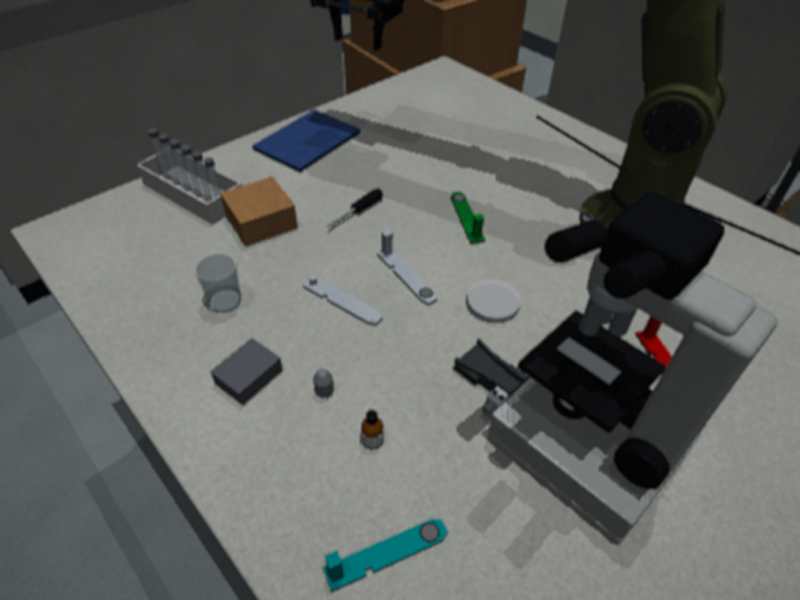

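View pics/top0b.png

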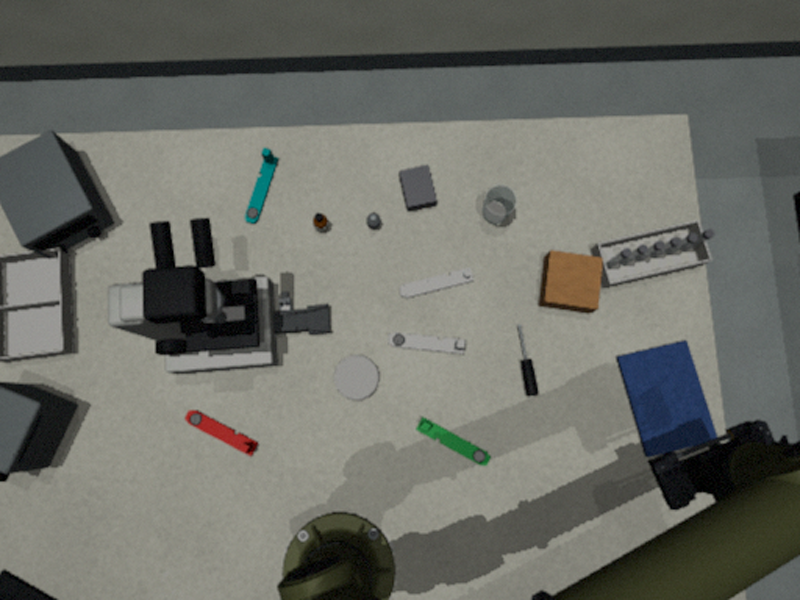

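View pics/wrist0.png

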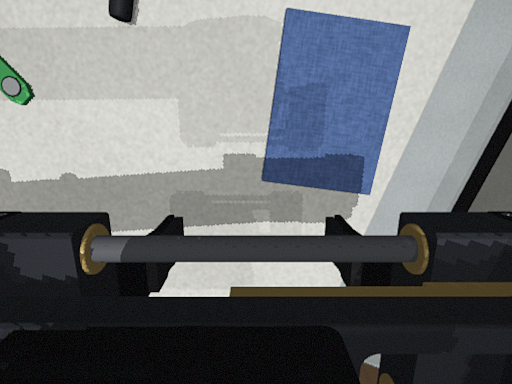

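The top view shows the filter slide with its window near (399,340) and post near (461,345). The blank lies above it at (437,284), and the guide mouth is near (330,318), pointing left. I'll enlarge crops to measure these.

```bash
python3 - <<'E'
import cv2
i=cv2.imread('pics/top0.png')
# native slide region
c=i[165:235,160:310];cv2.imwrite('pics/tc.png',cv2.resize(c,None,fx=5.3,fy=5.3,interpolation=cv2.INTER_CUBIC))
i=cv2.imread('pics/scene0.png')
c=i[140:215,190:340];cv2.imwrite('pics/sc1.png',cv2.resize(c,None,fx=5.3,fy=5.3,interpolation=cv2.INTER_CUBIC))
c=i[205:275,280:380];cv2.imwrite('pics/sc2.png',cv2.resize(c,None,fx=8,fy=8,interpolation=cv2.INTER_CUBIC))
E
```

```text
(no output)
```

View pics/tc.png

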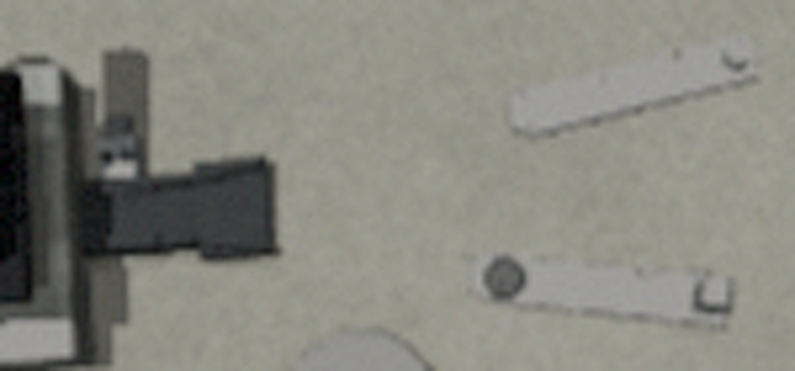

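View pics/sc1.png

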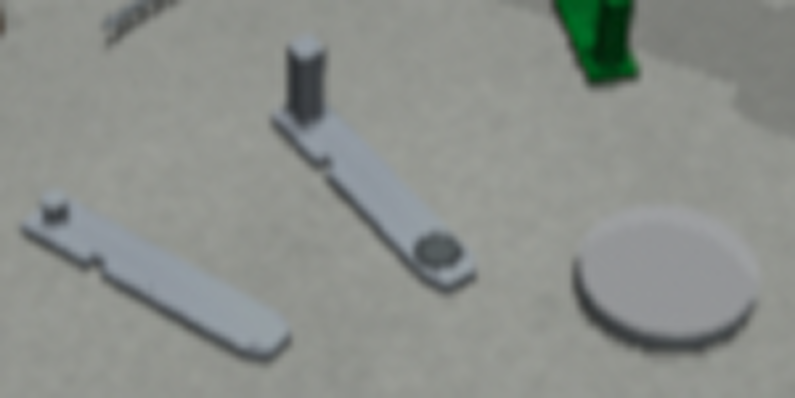

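View pics/sc2.png

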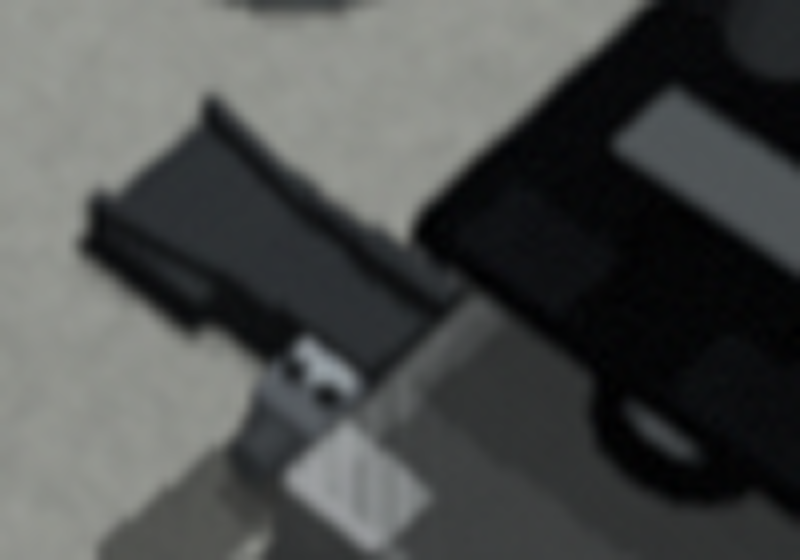

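```bash
cat >> h.py <<'E'
def ray(K,E,uv,z):
    d=np.linalg.inv(K)@np.array([uv[0],uv[1],1.]);R=E[:3,:3];t=E[:3,3]
    c=-R.T@t;w=R.T@d;return c+w*(z-c[2])/w[2]
def pix(K,E,P):
    p=E[:3,:3]@np.array(P)+E[:3,3];p=K@p;return p[:2]/p[2]
def wE(o,T):
    from scipy.spatial.transform import Rotation as Ro
    M=np.eye(4);M[:3,:3]=Ro.from_euler('xyz',o['tool_rot'],degrees=True).as_matrix();M[:3,3]=o['tool_pos'];return np.linalg.inv(M@T)
E
python3 - <<'E'
from h import *
t=np.load('pics/top0.png.npz');s=np.load('pics/scene0.png.npz')
def T(u,v,z,n): print('top',n,ray(t['mtx'],t['extrinsics'],((u+.5)/5.3-.5+160,(v+.5)/5.3-.5+165),z).round(4))
def S(u,v,z,n): print('sc',n,ray(s['mtx'],s['extrinsics'],((u+.5)/5.3-.5+190,(v+.5)/5.3-.5+140),z).round(4))
def S2(u,v,z,n): print('sc',n,ray(s['mtx'],s['extrinsics'],((u+.5)/8-.5+280,(v+.5)/8-.5+205),z).round(4))
T(505,278,.008,'win');T(716,293,.058,'posttop');T(478,272,.008,'nose');T(735,62,.022,'knob')
S(437,250,.008,'win');S(306,49,.058,'posttop');S(55,200,.022,'knob')
T(270,160,.028,'mouthR');T(277,254,.028,'mouthL')
S2(97,200,.028,'mR');S2(212,100,.028,'mL')
T(118,163,.03,'stop');S2(325,370,.03,'stop')
E
```

```text
top win [ 0.4558 -0.1354  0.008 ]
top posttop [ 0.4373 -0.2601  0.058 ]
top nose [ 0.46   -0.1188  0.008 ]
top knob [ 0.5854 -0.2831  0.022 ]
sc win [ 0.4566 -0.1316  0.008 ]
sc posttop [ 0.4416 -0.2529  0.058 ]
sc knob [ 0.5919 -0.2789  0.022 ]
top mouthR [0.5309 0.0077 0.028 ]
top mouthL [0.4723 0.0041 0.028 ]
sc mR [0.5339 0.0178 0.028 ]
sc mL [0.4788 0.0138 0.028 ]
top stop [0.5315 0.1014 0.03  ]
sc stop [0.5295 0.1051 0.03  ]
```

Tool x can only point along the slide's nose direction because joint 7's range rules out the half turn. I'll move above the post first and turn after that.

>>> carry_out --plan '[{"dx":0.925,"dy":-0.73},{"dx":0.925,"dy":-0.73},{"dx":0.925,"dy":-0.73},{"dx":0.925,"dy":-0.73},{"dx":0.925,"dy":-0.73},{"dx":0.925,"dy":-0.73},{"dx":0.925,"dy":-0.73},{"dx":0.925,"dy":-0.73},{"dx":0.925,"dy":-0.73},{"dx":0.925,"dy":-0.73},{"dx":0.925,"dy":-0.73},{"dx":0.925,"dy":-0.73}]'

```text
validation failed for argument at $.pl...
```

>>> carry_out --plan '[{"rz":-0.9},{"rz":-0.9},{"rz":-0.9},{"rz":-0.9},{"rz":-0.9},{"rz":-0.9},{"rz":-0.9},{},{}]'

```text
validation failed for argument at $.pl...
```

```bash
python3 - <<'E'
from h import *
o=sensors.get_obs();print(o['time_s'],o['tool_pos'],o['tool_rot'],o['qpos'].round(1),o['force'])
np.save('pics/o1.npy',o,allow_pickle=True)
r=snap('wrist','w1.png');cv2.imwrite('pics/w1b.png',cv2.resize(r['color'][:,:,::-1],(800,600),interpolation=cv2.INTER_CUBIC))
E
```

```text
0.15 [ 0.21154384 -0.61418     0.22172855] [-1.79917953e+02  4.97134813e-03  1.90082996e+01] [71.8 18.4 -4.  83.2  1.3 78.5 -3.3] [ 0.23487142 -0.24102225  0.4501651 ]
```

View pics/w1b.png

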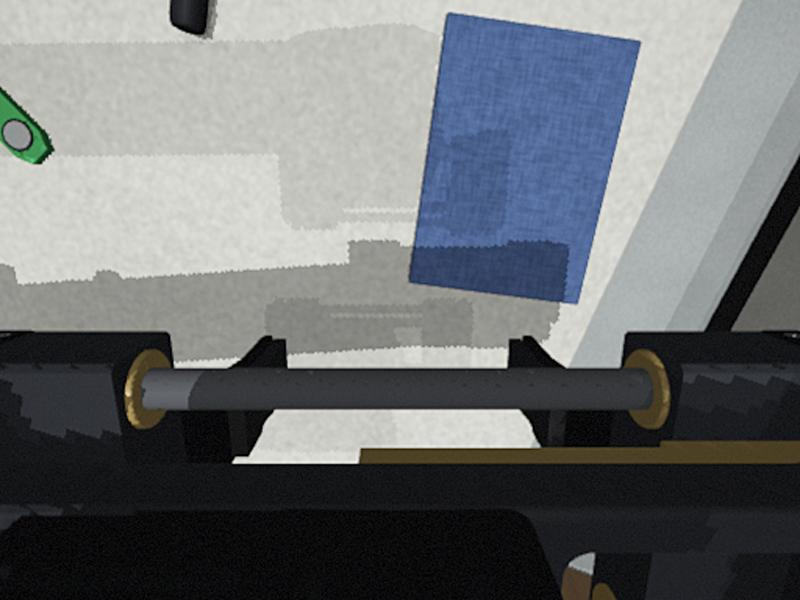

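The moves were refused and the arm stayed where it was. The rows may need every key, so I'll test with one row.

>>> carry_out --plan '[{"fingers":-1,"dx":0.92,"dy":-0.73,"dz":0,"rx":0,"ry":0,"rz":0}]'

```text
time_s: 0.32
tool_pos: [0.228, -0.5863, 0.2217]
tool_rot: [-180.0, 0.1, 18.7]
force: [0.4, 0.8, 0.3]
grip_width: 0.0869
```

>>> carry_out --plan '[{"fingers":-1,"dx":0.92,"dy":-0.73,"dz":0,"rx":0,"ry":0,"rz":0},{"fingers":-1,"dx":0.92,"dy":-0.73,"dz":0,"rx":0,"ry":0,"rz":0},{"fingers":-1,"dx":0.92,"dy":-0.73,"dz":0,"rx":0,"ry":0,"rz":0},{"fingers":-1,"dx":0.92,"dy":-0.73,"dz":0,"rx":0,"ry":0,"rz":0},{"fingers":-1,"dx":0.92,"dy":-0.73,"dz":0,"rx":0,"ry":0,"rz":0},{"fingers":-1,"dx":0.92,"dy":-0.73,"dz":0,"rx":0,"ry":0,"rz":0},{"fingers":-1,"dx":0.92,"dy":-0.73,"dz":0,"rx":0,"ry":0,"rz":0},{"fingers":-1,"dx":0.92,"dy":-0.73,"dz":0,"rx":0,"ry":0,"rz":0},{"fingers":-1,"dx":0.92,"dy":-0.73,"dz":0,"rx":0,"ry":0,"rz":0},{"fingers":-1,"dx":0.92,"dy":-0.73,"dz":0,"rx":0,"ry":0,"rz":0},{"fingers":-1,"dx":0.92,"dy":-0.73,"dz":0,"rx":0,"ry":0,"rz":0}]'

```text
time_s: 1.7
tool_pos: [0.4397, -0.2572, 0.2225]
tool_rot: [180.0, 0.0, 19.0]
force: [-0.7, 0.2, -0.1]
grip_width: 0.0868
```

>>> carry_out --plan '[{"fingers":-1,"dx":0,"dy":0,"dz":0,"rx":0,"ry":0,"rz":-0.9},{"fingers":-1,"dx":0,"dy":0,"dz":0,"rx":0,"ry":0,"rz":-0.9},{"fingers":-1,"dx":0,"dy":0,"dz":0,"rx":0,"ry":0,"rz":-0.9},{"fingers":-1,"dx":0,"dy":0,"dz":0,"rx":0,"ry":0,"rz":-0.9},{"fingers":-1,"dx":0,"dy":0,"dz":0,"rx":0,"ry":0,"rz":-0.9},{"fingers":-1,"dx":0,"dy":0,"dz":0,"rx":0,"ry":0,"rz":-0.9},{"fingers":-1,"dx":0,"dy":0,"dz":0,"rx":0,"ry":0,"rz":-0.9},{"fingers":-1,"dx":0,"dy":0,"dz":0,"rx":0,"ry":0,"rz":0},{"fingers":-1,"dx":0,"dy":0,"dz":0,"rx":0,"ry":0,"rz":0}]'

```text
time_s: 2.82
tool_pos: [0.4392, -0.2582, 0.2225]
tool_rot: [-180.0, 0.0, 81.9]
force: [-0.3, -0.2, 1.0]
grip_width: 0.0871
```

```bash
python3 - <<'E'
from h import *
o=sensors.get_obs();print(o['time_s'],o['tool_pos'],o['tool_rot'],o['qpos'].round(1),o['force'])
np.save('pics/o1.npy',o,allow_pickle=True)
r=snap('wrist','w1.png');cv2.imwrite('pics/w1b.png',cv2.resize(r['color'][:,:,::-1],(800,600),interpolation=cv2.INTER_CUBIC))
E
```

```text
2.825 [ 0.43917109 -0.25817272  0.22249783] [-1.79994097e+02  2.52894663e-03  8.18620415e+01] [ 50.1   2.3 -23.1 102.1   0.9  75.8  18.6] [-0.31630432 -0.16239245  0.96700044]
```

View pics/w1b.png

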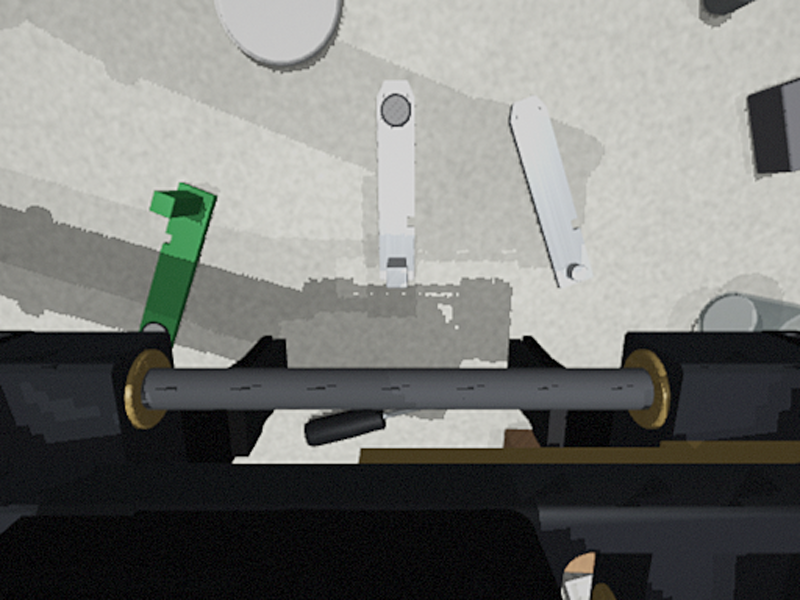

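The wrist view shows the slide running straight up the picture, with the window at (396,110) and the post top at about (397,277). I'll turn these into positions.

```bash
python3 - <<'E'
from h import *
o=np.load('pics/o1.npy',allow_pickle=True).item();w=np.load('pics/w1.png.npz')
E=wE(o,w['tool_from_camera'])
f=lambda u,v,z:ray(w['mtx'],E,((u+.5)*.64-.5,(v+.5)*.64-.5),z).round(4)
a=f(396,110,.008);b=f(397.5,277.5,.058);print(a,b,np.linalg.norm((a-b)[:2]),np.degrees(np.arctan2(a[1]-b[1],a[0]-b[0])))
print(f(378,120,.008),f(378,220,.008),f(414,120,.008),f(414,210,.008),'corners post',f(387,287,.058),f(408,287,.058),f(387,268,.058),f(408,268,.058))
i=w['color'][50:200,215:290,::-1];cv2.imwrite('pics/w1c.png',cv2.resize(i,None,fx=4,fy=4,interpolation=cv2.INTER_CUBIC))
E
```

```text
[ 0.4567 -0.1316  0.008 ] [ 0.4401 -0.2564  0.058 ] 0.12589916600200338 82.42340065123395
[ 0.4414 -0.137   0.008 ] [ 0.4294 -0.2151  0.008 ] [ 0.4699 -0.141   0.008 ] [ 0.4606 -0.2111  0.008 ] corners post [ 0.4312 -0.2625  0.058 ] [ 0.447  -0.2648  0.058 ] [ 0.4333 -0.248   0.058 ] [ 0.4489 -0.2503  0.058 ]
```

View pics/w1c.png

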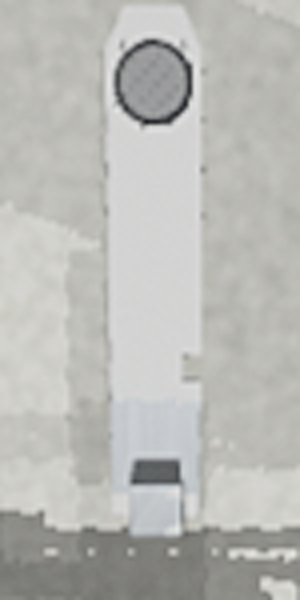

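>>> carry_out --plan '[{"fingers":-1,"dx":0.063,"dy":0.02,"dz":0.8,"rx":0,"ry":0,"rz":-0.055},{"fingers":-1,"dx":0,"dy":0,"dz":0.9,"rx":0,"ry":0,"rz":0},{"fingers":-1,"dx":0,"dy":0,"dz":0.9,"rx":0,"ry":0,"rz":0},{"fingers":-1,"dx":0,"dy":0,"dz":0.9,"rx":0,"ry":0,"rz":0},{"fingers":-1,"dx":0,"dy":0,"dz":0.9,"rx":0,"ry":0,"rz":0},{"fingers":-1,"dx":0,"dy":0,"dz":0.9,"rx":0,"ry":0,"rz":0},{"fingers":-1,"dx":0,"dy":0,"dz":0.9,"rx":0,"ry":0,"rz":0},{"fingers":-1,"dx":0,"dy":0,"dz":0.5,"rx":0,"ry":0,"rz":0},{"fingers":-1,"dx":0,"dy":0,"dz":0,"rx":0,"ry":0,"rz":0},{"fingers":-1,"dx":0,"dy":0,"dz":0,"rx":0,"ry":0,"rz":0}]'

```text
time_s: 4.12
tool_pos: [0.4409, -0.2569, 0.0225]
tool_rot: [179.9, 0.0, 82.5]
force: [-0.4, 0.3, 0.5]
grip_width: 0.0872
```

```bash
python3 - <<'E'
from h import *
o=sensors.get_obs();print(o['time_s'],o['tool_pos'],o['tool_rot'],o['force'])
r=snap('wrist','w2.png')
E
```

```text
4.125 [ 0.44092176 -0.25689666  0.02252216] [1.79910274e+02 4.45781068e-02 8.25408124e+01] [-0.41593675  0.29984848  0.52059202]
```

View pics/w2.png

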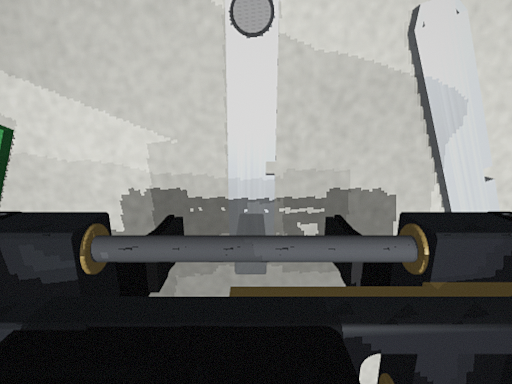

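>>> carry_out --plan '[{"fingers":1,"dx":0,"dy":0,"dz":0,"rx":0,"ry":0,"rz":0},{"fingers":1,"dx":0,"dy":0,"dz":0,"rx":0,"ry":0,"rz":0},{"fingers":1,"dx":0,"dy":0,"dz":0,"rx":0,"ry":0,"rz":0},{"fingers":1,"dx":0,"dy":0,"dz":0,"rx":0,"ry":0,"rz":0},{"fingers":1,"dx":0,"dy":0,"dz":0,"rx":0,"ry":0,"rz":0},{"fingers":1,"dx":0,"dy":0,"dz":0,"rx":0,"ry":0,"rz":0}]' --force 45

```text
time_s: 4.92
tool_pos: [0.4401, -0.2564, 0.0215]
tool_rot: [-180.0, 0.0, 82.6]
force: [-0.1, 0.2, -0.2]
grip_width: 0.0351
```

Still closing.

>>> carry_out --plan '[{"fingers":1,"dx":0,"dy":0,"dz":0,"rx":0,"ry":0,"rz":0},{"fingers":1,"dx":0,"dy":0,"dz":0,"rx":0,"ry":0,"rz":0},{"fingers":1,"dx":0,"dy":0,"dz":0,"rx":0,"ry":0,"rz":0},{"fingers":1,"dx":0,"dy":0,"dz":0,"rx":0,"ry":0,"rz":0}]' --force 45

```text
time_s: 5.42
tool_pos: [0.44, -0.2565, 0.0215]
tool_rot: [-180.0, 0.0, 82.6]
force: [0.4, 0.3, -0.5]
grip_width: 0.0158
```

The post is gripped with the jaws at 15.8 mm. I'll lift slowly, then move to an offset viewing spot beside the guide.

>>> carry_out --plan '[{"fingers":1,"dx":0,"dy":0,"dz":-0.3,"rx":0,"ry":0,"rz":0},{"fingers":1,"dx":0,"dy":0,"dz":-0.6,"rx":0,"ry":0,"rz":0},{"fingers":1,"dx":0,"dy":0,"dz":-0.8,"rx":0,"ry":0,"rz":0},{"fingers":1,"dx":0,"dy":0,"dz":-0.9,"rx":0,"ry":0,"rz":0},{"fingers":1,"dx":0,"dy":0,"dz":-0.9,"rx":0,"ry":0,"rz":0},{"fingers":1,"dx":0,"dy":0,"dz":-0.9,"rx":0,"ry":0,"rz":0},{"fingers":1,"dx":0,"dy":0,"dz":-0.8,"rx":0,"ry":0,"rz":0},{"fingers":1,"dx":0,"dy":0,"dz":-0.5,"rx":0,"ry":0,"rz":0},{"fingers":1,"dx":0,"dy":0,"dz":-0.3,"rx":0,"ry":0,"rz":0}]'

```text
time_s: 6.55
tool_pos: [0.4403, -0.2565, 0.2028]
tool_rot: [179.9, 0.0, 82.6]
force: [0.1, 0.7, -1.4]
grip_width: 0.0154
```

>>> carry_out --plan '[{"fingers":1,"dx":0.4,"dy":0.23,"dz":0,"rx":0,"ry":0,"rz":0},{"fingers":1,"dx":0.7,"dy":0.4,"dz":0,"rx":0,"ry":0,"rz":0},{"fingers":1,"dx":0.8,"dy":0.46,"dz":0,"rx":0,"ry":0,"rz":0},{"fingers":1,"dx":0.8,"dy":0.46,"dz":0,"rx":0,"ry":0,"rz":0},{"fingers":1,"dx":0.8,"dy":0.46,"dz":0,"rx":0,"ry":0,"rz":0},{"fingers":1,"dx":0.8,"dy":0.46,"dz":0,"rx":0,"ry":0,"rz":0},{"fingers":1,"dx":0.8,"dy":0.46,"dz":0,"rx":0,"ry":0,"rz":-0.2},{"fingers":1,"dx":0.7,"dy":0.4,"dz":0,"rx":0,"ry":0,"rz":-0.4},{"fingers":1,"dx":0.4,"dy":0.23,"dz":0,"rx":0,"ry":0,"rz":-0.4},{"fingers":1,"dx":0,"dy":0,"dz":0,"rx":0,"ry":0,"rz":-0.1},{"fingers":1,"dx":0,"dy":0,"dz":0,"rx":0,"ry":0,"rz":0},{"fingers":1,"dx":0,"dy":0,"dz":0,"rx":0,"ry":0,"rz":0}]'

```text
time_s: 8.05
tool_pos: [0.5679, -0.0855, 0.2015]
tool_rot: [-180.0, 0.0, 93.5]
force: [0.1, -0.3, -0.6]
grip_width: 0.0157
```

```bash
python3 - <<'E'
from h import *
o=sensors.get_obs();print(o['time_s'],o['tool_pos'],o['tool_rot'],o['qpos'].round(1),o['force'],o['grip_width'])
np.save('pics/o3.npy',o,allow_pickle=True)
r=snap('wrist','w3.png');cv2.imwrite('pics/w3b.png',cv2.resize(r['color'][:,:,::-1],(800,600),interpolation=cv2.INTER_CUBIC))
E
```

```text
8.05 [ 0.56788198 -0.085541    0.20148653] [-1.79980250e+02  3.47384679e-02  9.34608579e+01] [ 35.5  12.5 -33.9  94.9   7.2  74.8   3.8] [ 0.12453354 -0.3167747  -0.57614472] 0.015674024628493953
```

View pics/w3b.png

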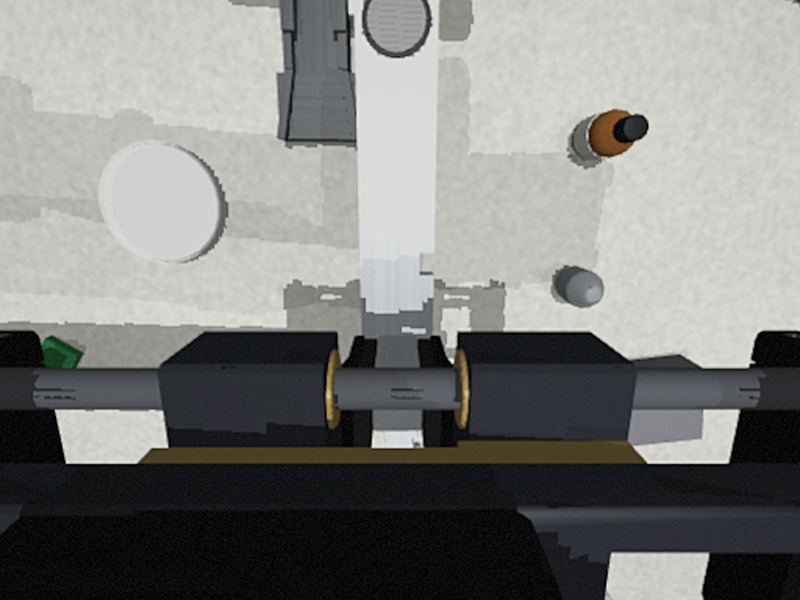

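The guide's left part is visible at (280–355, 0–145), but the slide hides its right wall. The slide sits straight in the jaws. I'll shift 25 mm further sideways and 30 mm back-and-up to see the whole mouth.

>>> carry_out --plan '[{"fingers":1,"dx":0,"dy":0.5,"dz":0,"rx":0,"ry":0,"rz":0},{"fingers":1,"dx":0.3,"dy":0.7,"dz":0,"rx":0,"ry":0,"rz":0},{"fingers":1,"dx":0.2,"dy":0,"dz":0,"rx":0,"ry":0,"rz":0},{"fingers":1,"dx":0,"dy":0,"dz":0,"rx":0,"ry":0,"rz":0},{"fingers":1,"dx":0,"dy":0,"dz":0,"rx":0,"ry":0,"rz":0}]'

```text
time_s: 8.72
tool_pos: [0.6028, -0.0678, 0.2015]
tool_rot: [-180.0, 0.0, 93.5]
force: [-0.5, 0.2, -1.6]
grip_width: 0.0154
```

```bash
python3 - <<'E'
from h import *
o=sensors.get_obs();print(o['time_s'],o['tool_pos'],o['tool_rot'],o['grip_width'])
np.save('pics/o4.npy',o,allow_pickle=True)
r=snap('wrist','w4.png');cv2.imwrite('pics/w4b.png',cv2.resize(r['color'][0:120,120:280,::-1],None,fx=5,fy=5,interpolation=cv2.INTER_CUBIC))
E
```

```text
8.725 [ 0.60284303 -0.06779398  0.20149925] [-1.79975927e+02  3.82629096e-02  9.35376069e+01] 0.015420016255434899
```

View pics/w4b.png

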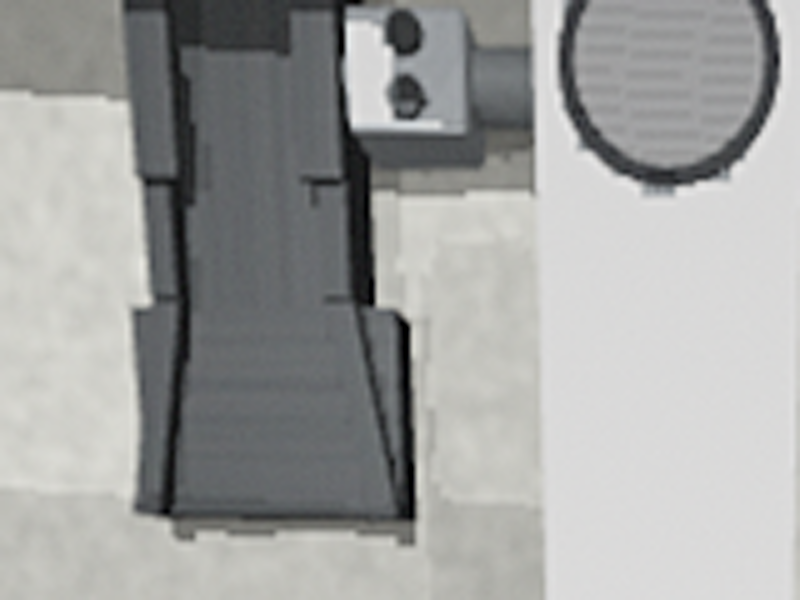

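```bash
python3 - <<'E'
from h import *
o=np.load('pics/o4.npy',allow_pickle=True).item();w=np.load('pics/w4.png.npz')
E=wE(o,w['tool_from_camera'])
f=lambda u,v,z:ray(w['mtx'],E,((u+.5)/5-.5+120,(v+.5)/5-.5),z)
P={}
for n,a in dict(mLtop=(162,512,.028),mRtop=(399,516,.028),mLfl=(174,516,.02),cL=(181,303,.028),cR=(357,303,.028),lipL=(178,180,.033),lipR=(302,182,.033),lipRo=(343,181,.033),lipLo=(133,180,.033),lipLo2=(124,10,.033),lipRo2=(337,10,.033),bl1=(350,135,.03),bl2=(465,130,.03),bl3=(467,10,.03),bl4=(345,8,.03),win=(668,60,0.19)).items():
    P[n]=f(*a);print(n,P[n].round(4))
m=(P['mLtop']+P['mRtop'])/2;c=(P['cL']+P['cR'])/2;print(m,c)
d=c-m;print('yaw mc',np.degrees(np.arctan2(d[1],d[0])),np.linalg.norm(d[:2]))
for a,b in(('lipLo','lipLo2'),('lipRo','lipRo2')):
    d=P[b]-P[a];print(np.degrees(np.arctan2(d[1],d[0])))
for a,b in(('mLtop','mRtop'),('cL','cR'),('lipL','lipR'),('lipLo','lipRo')):
    d=P[b]-P[a];print(a,np.linalg.norm(d[:2]),np.degrees(np.arctan2(d[1],d[0]))+90,((P[a]+P[b])/2).round(4))
E
```

```text
mLtop [0.4821 0.0123 0.028 ]
mRtop [0.536  0.0148 0.028 ]
mLfl [0.4821 0.0119 0.02  ]
cL [0.4875 0.0566 0.028 ]
cR [0.5261 0.059  0.028 ]
lipL [0.4891 0.0799 0.033 ]
lipR [0.5154 0.0811 0.033 ]
lipRo [0.5241 0.0819 0.033 ]
lipLo [0.4795 0.0793 0.033 ]
lipLo2 [0.4787 0.1111 0.033 ]
lipRo2 [0.5227 0.1138 0.033 ]
bl1 [0.5248 0.0916 0.03  ]
bl2 [0.5492 0.094  0.03  ]
bl3 [0.5491 0.1165 0.03  ]
bl4 [0.5237 0.1153 0.03  ]
win [0.5952 0.057  0.19  ]
[0.50903851 0.01351853 0.028     ] [0.50679335 0.05778793 0.028     ]
yaw mc 92.90331668279734 0.04432629995595793
91.49305138975888
92.47454078791795
mLtop 0.053924697559141706 92.62863071248482 [0.509  0.0135 0.028 ]
cL 0.03871402951003904 93.54774948545247 [0.5068 0.0578 0.028 ]
lipL 0.026321492893525915 92.70816009897547 [0.5022 0.0805 0.033 ]
lipLo 0.044603519957618916 93.29800735141049 [0.5018 0.0806 0.033 ]
```

The measured widths come out about 6 mm too wide, so I probably misread the right wall's edge. I'll stretch the contrast and check.

```bash
python3 - <<'E'
from h import *
w=np.load('pics/w4.png.npz');i=w['color'][0:110,135:225,::-1].astype(float)
j=np.clip((i-20)*2.6,0,255).astype(np.uint8)
cv2.imwrite('pics/w4c.png',cv2.resize(j,None,fx=5.4,fy=5.4,interpolation=cv2.INTER_LANCZOS4))
E
```

```text
(no output)
```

View pics/w4c.png

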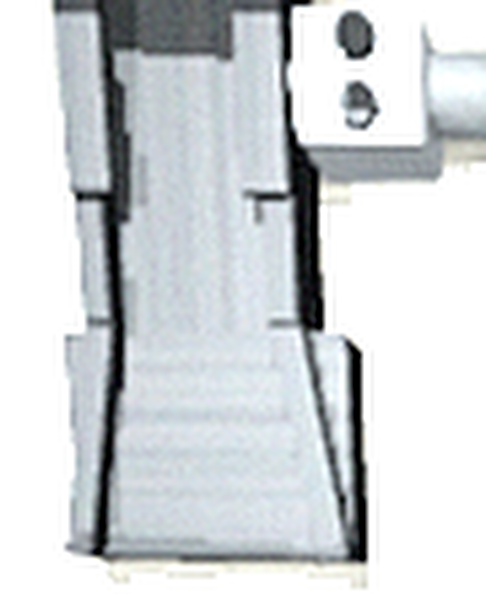

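The channel and funnel widths now agree at 32 and 48 mm, taking the dark line on the right as the wall's outer edge. That puts the mouth at (0.506, 0.013), the guide yaw at about 93.2°, and the block centre 89.5 mm in. Next I'll go to the pre-entry pose, stay high, and then descend.

>>> carry_out --plan '[{"fingers":1,"dx":-0.3,"dy":-0.3,"dz":0,"rx":0,"ry":0,"rz":0.03},{"fingers":1,"dx":-0.5,"dy":-0.6,"dz":0,"rx":0,"ry":0,"rz":0},{"fingers":1,"dx":-0.6,"dy":-0.7,"dz":0,"rx":0,"ry":0,"rz":0},{"fingers":1,"dx":-0.6,"dy":-0.7,"dz":0,"rx":0,"ry":0,"rz":0},{"fingers":1,"dx":-0.4,"dy":-0.5,"dz":0,"rx":0,"ry":0,"rz":0},{"fingers":1,"dx":-0.2,"dy":-0.28,"dz":0.2,"rx":0,"ry":0,"rz":0},{"fingers":1,"dx":0,"dy":0,"dz":0.7,"rx":0,"ry":0,"rz":0},{"fingers":1,"dx":0,"dy":0,"dz":0.9,"rx":0,"ry":0,"rz":0},{"fingers":1,"dx":0,"dy":0,"dz":0.9,"rx":0,"ry":0,"rz":0},{"fingers":1,"dx":0,"dy":0,"dz":0.9,"rx":0,"ry":0,"rz":0},{"fingers":1,"dx":0,"dy":0,"dz":0.7,"rx":0,"ry":0,"rz":0},{"fingers":1,"dx":0,"dy":0,"dz":0.3,"rx":0,"ry":0,"rz":0}]'

```text
time_s: 10.28
tool_pos: [0.5143, -0.1502, 0.0621]
tool_rot: [-179.9, -0.1, 93.3]
force: [0.9, 0.7, -0.6]
grip_width: 0.0157
```

>>> carry_out --plan '[{"fingers":1,"dx":0,"dy":0,"dz":0.2,"rx":0,"ry":0,"rz":0},{"fingers":1,"dx":0,"dy":0,"dz":0,"rx":0,"ry":0,"rz":0},{"fingers":1,"dx":0,"dy":0,"dz":0,"rx":0,"ry":0,"rz":0}]'

```text
time_s: 10.65
tool_pos: [0.516, -0.1506, 0.0583]
tool_rot: [179.9, 0.0, 93.3]
force: [-0.2, 0.4, -1.9]
grip_width: 0.0158
```

```bash
python3 - <<'E'
from h import *
o=sensors.get_obs();print(o['time_s'],o['tool_pos'],o['tool_rot'],o['grip_width'],o['force'])
np.save('pics/o5.npy',o,allow_pickle=True)
r=snap('wrist','w5.png')
r=snap('scene','s5.png');cv2.imwrite('pics/s5b.png',cv2.resize(r['color'][150:290,230:390,::-1],None,fx=5,fy=4.2,interpolation=cv2.INTER_CUBIC))
E
```

```text
10.65 [ 0.51602367 -0.15064069  0.05830324] [1.79929546e+02 3.69869271e-02 9.32600017e+01] 0.015799940958941373 [-0.16034361  0.36401677 -1.894419  ]
```

View pics/w5.png

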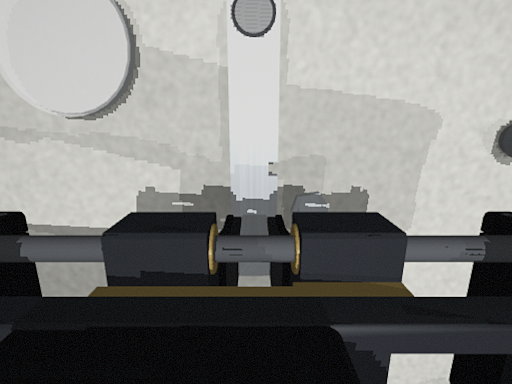

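View pics/s5b.png

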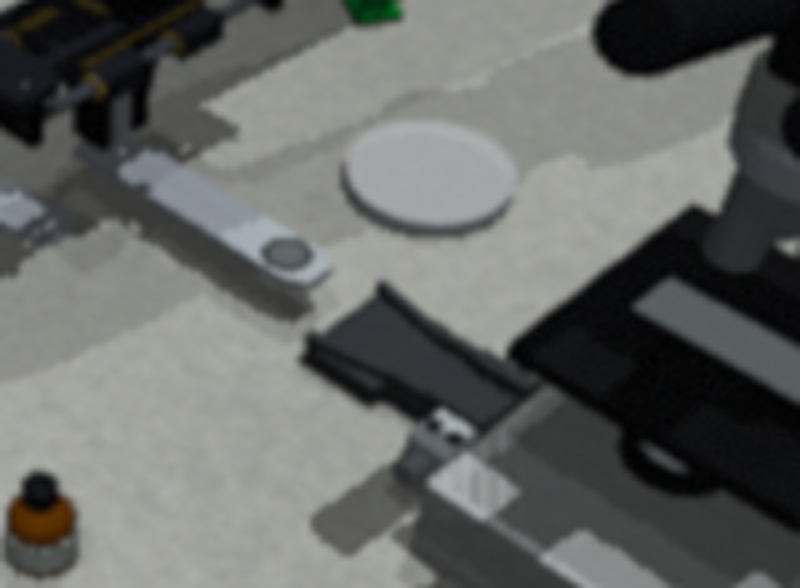

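>>> carry_out --plan '[{"fingers":1,"dx":0,"dy":-0.03,"dz":0.3,"rx":0,"ry":0,"rz":0},{"fingers":1,"dx":0,"dy":0,"dz":0.2,"rx":0,"ry":0,"rz":0.01},{"fingers":1,"dx":0.2,"dy":0,"dz":0,"rx":0,"ry":0,"rz":0},{"fingers":1,"dx":0.3,"dy":0,"dz":0,"rx":0,"ry":0,"rz":0},{"fingers":1,"dx":0.3,"dy":0,"dz":0,"rx":0,"ry":0,"rz":0},{"fingers":1,"dx":0.3,"dy":0,"dz":0,"rx":0,"ry":0,"rz":0},{"fingers":1,"dx":0.3,"dy":0,"dz":0,"rx":0,"ry":0,"rz":0},{"fingers":1,"dx":0.2,"dy":0,"dz":0,"rx":0,"ry":0,"rz":0},{"fingers":1,"dx":0.1,"dy":0,"dz":0,"rx":0,"ry":0,"rz":0},{"fingers":1,"dx":0,"dy":0,"dz":0,"rx":0,"ry":0,"rz":0},{"fingers":1,"dx":0,"dy":0,"dz":0,"rx":0,"ry":0,"rz":0}]'

```text
time_s: 12.12
tool_pos: [0.5117, -0.1, 0.0425]
tool_rot: [-180.0, 0.0, 93.1]
force: [-0.1, 0.1, -1.6]
grip_width: 0.0154
```

```bash
python3 - <<'E'
from h import *
o=sensors.get_obs();print(o['time_s'],o['tool_pos'],o['tool_rot'],o['grip_width'],o['force'],o['wrist_torque'])
np.save('pics/o6.npy',o,allow_pickle=True)
r=snap('wrist','w6.png');cv2.imwrite('pics/w6b.png',cv2.resize(r['color'][0:150,170:340,::-1],None,fx=4,fy=4,interpolation=cv2.INTER_CUBIC))
r=snap('scene','s6.png');cv2.imwrite('pics/s6b.png',cv2.resize(r['color'][170:270,250:390,::-1],None,fx=5.5,fy=5.5,interpolation=cv2.INTER_CUBIC))
E
```

```text
12.125 [ 0.51173368 -0.10002961  0.04252988] [-1.79999706e+02  1.48799189e-02  9.31266796e+01] 0.015446810726143937 [-0.05903214  0.11026773 -1.59489576] [-0.07508955 -0.06714565 -0.00896206]
```

View pics/w6b.png

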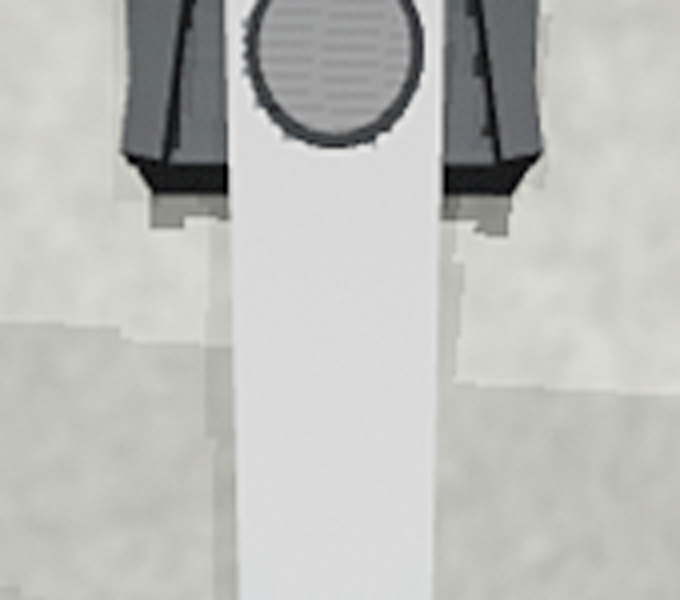

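View pics/s6b.png

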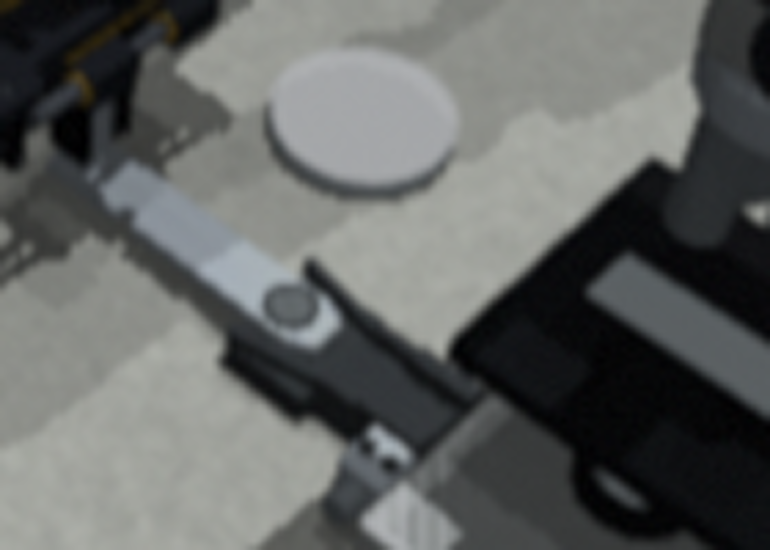

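The bar sits within 0.5 mm of the funnel's centre and points the right way. I'll nudge left and down a little and advance towards the lips.

>>> carry_out --plan '[{"fingers":1,"dx":0.1,"dy":-0.015,"dz":0.01,"rx":0,"ry":0,"rz":0},{"fingers":1,"dx":0.2,"dy":0,"dz":0,"rx":0,"ry":0,"rz":0},{"fingers":1,"dx":0.2,"dy":0,"dz":0,"rx":0,"ry":0,"rz":0},{"fingers":1,"dx":0.2,"dy":0,"dz":0,"rx":0,"ry":0,"rz":0},{"fingers":1,"dx":0.2,"dy":0,"dz":0,"rx":0,"ry":0,"rz":0},{"fingers":1,"dx":0.1,"dy":0,"dz":0,"rx":0,"ry":0,"rz":0},{"fingers":1,"dx":0,"dy":0,"dz":0,"rx":0,"ry":0,"rz":0}]'

```text
time_s: 13.1
tool_pos: [0.5096, -0.0694, 0.0423]
tool_rot: [180.0, 0.0, 93.2]
force: [-0.0, 0.4, -1.7]
grip_width: 0.0158
```

>>> carry_out --plan '[{"fingers":1,"dx":0.1,"dy":0,"dz":0,"rx":0,"ry":0,"rz":0},{"fingers":1,"dx":0.1,"dy":0,"dz":0,"rx":0,"ry":0,"rz":0},{"fingers":1,"dx":0.1,"dy":0,"dz":0,"rx":0,"ry":0,"rz":0},{"fingers":1,"dx":0.1,"dy":0,"dz":0,"rx":0,"ry":0,"rz":0},{"fingers":1,"dx":0,"dy":0,"dz":0,"rx":0,"ry":0,"rz":0}]'

```text
time_s: 13.72
tool_pos: [0.509, -0.0573, 0.0422]
tool_rot: [180.0, -0.0, 93.2]
force: [0.7, 1.2, -0.9]
grip_width: 0.0156
```

```bash
python3 - <<'E'
from h import *
o=sensors.get_obs();print(o['time_s'],o['tool_pos'],o['tool_rot'],o['force'],o['wrist_torque'])
np.save('pics/o7.npy',o,allow_pickle=True)
r=snap('wrist','w7.png');cv2.imwrite('pics/w7b.png',cv2.resize(r['color'][0:150,170:340,::-1],None,fx=4,fy=4,interpolation=cv2.INTER_CUBIC))
r=snap('scene','s7.png');cv2.imwrite('pics/s7b.png',cv2.resize(r['color'][190:270,280:390,::-1],None,fx=7,fy=7,interpolation=cv2.INTER_CUBIC))
E
```

```text
13.725 [ 0.50898147 -0.05733093  0.0422465 ] [ 1.79997506e+02 -6.42696092e-04  9.31928842e+01] [ 0.70093708  1.20347422 -0.91389031] [-0.06131169 -0.12964632 -0.00753073]
```

View pics/w7b.png

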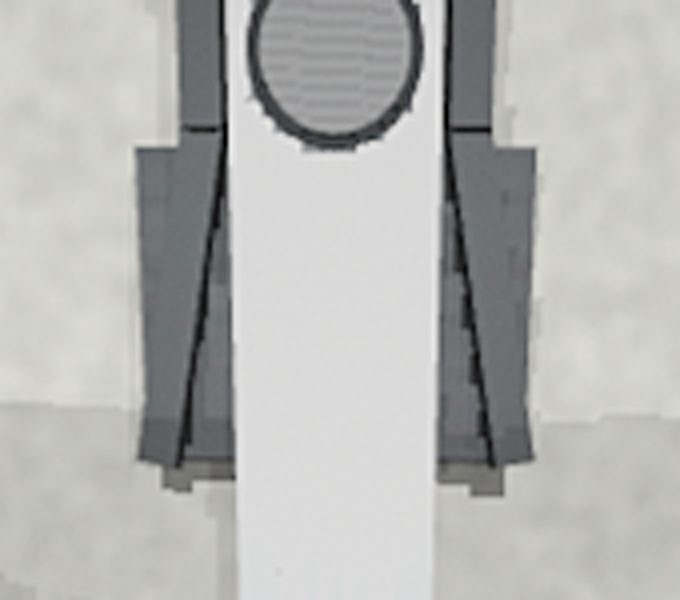

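View pics/s7b.png

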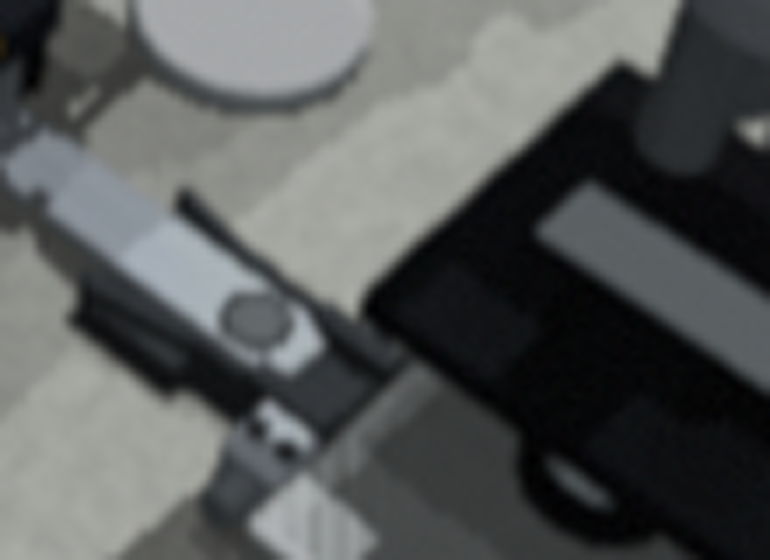

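The slide is centred in the channel and its nose is under the lips. I'll push on in small steps past the ball.

>>> carry_out --plan '[{"fingers":1,"dx":0.12,"dy":0,"dz":0,"rx":0,"ry":0,"rz":0},{"fingers":1,"dx":0.12,"dy":0,"dz":0,"rx":0,"ry":0,"rz":0},{"fingers":1,"dx":0.12,"dy":0,"dz":0,"rx":0,"ry":0,"rz":0},{"fingers":1,"dx":0.12,"dy":0,"dz":0,"rx":0,"ry":0,"rz":0},{"fingers":1,"dx":0.12,"dy":0,"dz":0,"rx":0,"ry":0,"rz":0}]'

```text
time_s: 14.45
tool_pos: [0.5079, -0.0394, 0.0422]
tool_rot: [-180.0, 0.0, 93.2]
force: [0.2, 0.4, -0.3]
grip_width: 0.0158
```

>>> carry_out --plan '[{"fingers":1,"dx":0.15,"dy":0,"dz":0,"rx":0,"ry":0,"rz":0},{"fingers":1,"dx":0.15,"dy":0,"dz":0,"rx":0,"ry":0,"rz":0},{"fingers":1,"dx":0.15,"dy":0,"dz":0,"rx":0,"ry":0,"rz":0},{"fingers":1,"dx":0.15,"dy":0,"dz":0,"rx":0,"ry":0,"rz":0},{"fingers":1,"dx":0.15,"dy":0,"dz":0,"rx":0,"ry":0,"rz":0}]'

```text
time_s: 15.08
tool_pos: [0.5063, -0.0169, 0.0421]
tool_rot: [-180.0, 0.0, 93.2]
force: [-1.1, -2.0, -1.6]
grip_width: 0.0155
```

```bash
python3 - <<'E'
from h import *
o=sensors.get_obs();print(o['time_s'],o['tool_pos'],o['tool_rot'],o['force'],o['wrist_torque'],o['grip_width'])
np.save('pics/o8.npy',o,allow_pickle=True)
r=snap('wrist','w8.png')
r=snap('scene','s8.png');cv2.imwrite('pics/s8b.png',cv2.resize(r['color'][140:290,250:450,::-1],None,fx=4,fy=4,interpolation=cv2.INTER_CUBIC))
E
```

```text
15.075 [ 0.50633036 -0.01688463  0.04206425] [-1.79957091e+02  2.66595135e-03  9.31721406e+01] [-1.09263324 -2.01262468 -1.58002839] [-0.75978853  0.27326529  0.12246694] 0.015498398667615421
```

View pics/w8.png

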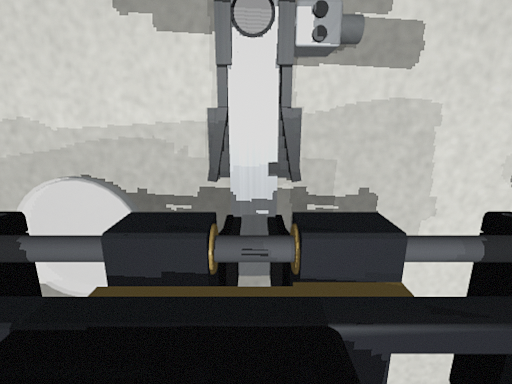

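View pics/s8b.png

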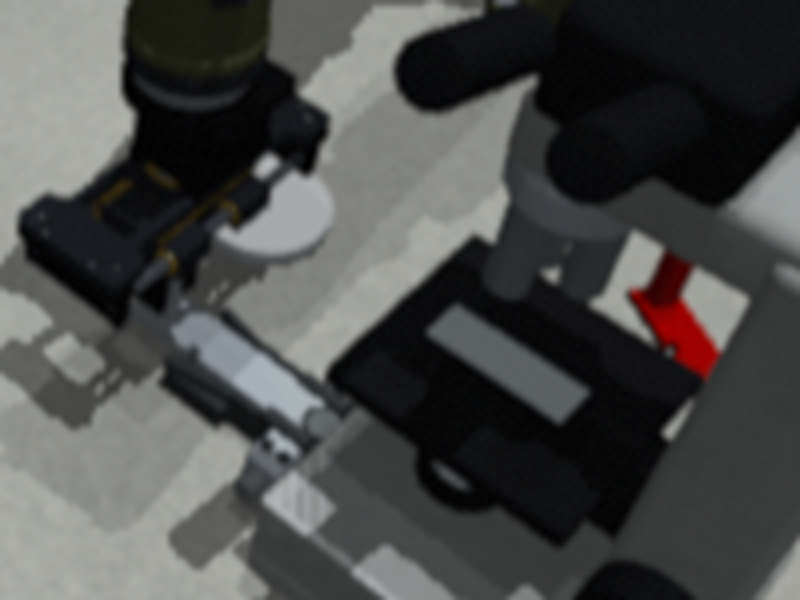

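The nose has passed the ball, with about 2 N of drag, and there is still clearance to the stage. Continuing.

>>> carry_out --plan '[{"fingers":1,"dx":0.18,"dy":0,"dz":0,"rx":0,"ry":0,"rz":0},{"fingers":1,"dx":0.18,"dy":0,"dz":0,"rx":0,"ry":0,"rz":0},{"fingers":1,"dx":0.18,"dy":0,"dz":0,"rx":0,"ry":0,"rz":0},{"fingers":1,"dx":0.18,"dy":0,"dz":0,"rx":0,"ry":0,"rz":0},{"fingers":1,"dx":0.18,"dy":0,"dz":0,"rx":0,"ry":0,"rz":0},{"fingers":1,"dx":0.18,"dy":0,"dz":0,"rx":0,"ry":0,"rz":0},{"fingers":1,"dx":0,"dy":0,"dz":0,"rx":0,"ry":0,"rz":0}]'

```text
time_s: 16.05
tool_pos: [0.5046, 0.0169, 0.0421]
tool_rot: [-180.0, -0.1, 93.2]
force: [-3.0, 1.4, -1.6]
grip_width: 0.016
```

```bash
python3 - <<'E'
from h import *
o=sensors.get_obs();print(o['time_s'],o['tool_pos'],o['tool_rot'],o['force'],o['wrist_torque'],o['grip_width'])
np.save('pics/o9.npy',o,allow_pickle=True)
r=snap('wrist','w9.png');cv2.imwrite('pics/w9b.png',cv2.resize(r['color'][0:220,190:390,::-1],None,fx=4,fy=2.7,interpolation=cv2.INTER_CUBIC))
cv2.imwrite('pics/w9c.png',cv2.resize(r['color'][20:180,220:380,::-1],(640,600),interpolation=cv2.INTER_CUBIC) if 0 else cv2.resize(r['color'][10:190,220:380,::-1],None,fx=3.3,fy=3.3,interpolation=cv2.INTER_CUBIC))
E
```

```text
16.05 [0.50460168 0.01689562 0.04210981] [-1.79976398e+02 -1.00822680e-01  9.32306582e+01] [-2.9524163   1.41769941 -1.58555009] [0.15099155 0.64969724 0.11791893] 0.015957191182027788
```

View pics/w9c.png

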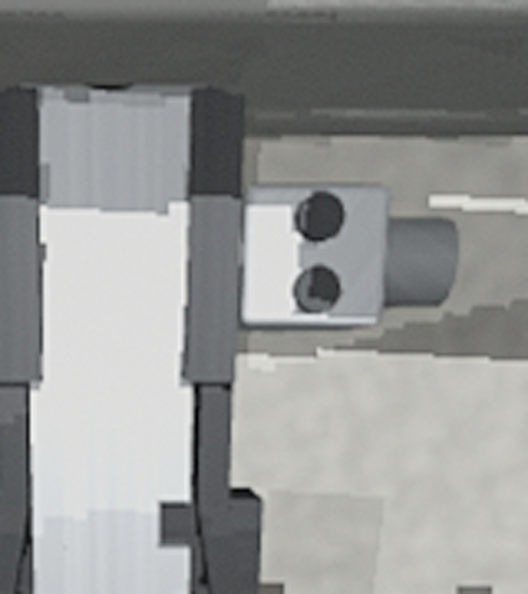

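The picture shows the notch at rows 503–544 of the crop, the click block top at rows 187–318, and the cap axis at about row 262. I'll compute how far is left to go.

```bash
python3 - <<'E'
from h import *
o=np.load('pics/o9.npy',allow_pickle=True).item();w=np.load('pics/w9.png.npz')
E=wE(o,w['tool_from_camera'])
f=lambda u,v,z:ray(w['mtx'],E,((u+.5)/3.3-.5+220,(v+.5)/3.3-.5+10),z)
th=np.radians(93.2);d=np.array([np.cos(th),np.sin(th),0]);m=np.array([.506,.013,0])
for n,a in dict(n1=(175,503,.0286),n2=(175,544,.0286),b1=(310,320,.03),b2=(310,187,.03),c1=(420,218,.03),c1b=(420,305,.024),cap=(420,262,.024),cap2=(420,262,.02),mouthlip=(214,383,.033)).items():
    p=f(*a);print(n,p.round(4),((p-m)@d).round(4))
print('post',((o['tool_pos']-m)@d).round(4))
E
```

```text
n1 [0.5145 0.0598 0.0286] 0.0462
n2 [0.515  0.0519 0.0286] 0.0384
b1 [0.5361 0.0943 0.03  ] 0.0795
b2 [0.5337 0.1163 0.03  ] 0.1016
c1 [0.5534 0.1124 0.03  ] 0.0966
c1b [0.5573 0.0984 0.024 ] 0.0824
cap [0.5563 0.1059 0.024 ] 0.0899
cap2 [0.5575 0.1063 0.02  ] 0.0903
mouthlip [0.5195 0.0823 0.033 ] 0.0685
post 0.004
```

About 48 mm remains. I'll advance 39 mm and then feel for the click.

>>> carry_out --plan '[{"fingers":1,"dx":0.2,"dy":0,"dz":0,"rx":0,"ry":0,"rz":0},{"fingers":1,"dx":0.2,"dy":0,"dz":0,"rx":0,"ry":0,"rz":0},{"fingers":1,"dx":0.2,"dy":0,"dz":0,"rx":0,"ry":0,"rz":0},{"fingers":1,"dx":0.2,"dy":0,"dz":0,"rx":0,"ry":0,"rz":0},{"fingers":1,"dx":0.2,"dy":0,"dz":0,"rx":0,"ry":0,"rz":0},{"fingers":1,"dx":0.2,"dy":0,"dz":0,"rx":0,"ry":0,"rz":0},{"fingers":1,"dx":0.1,"dy":0,"dz":0,"rx":0,"ry":0,"rz":0},{"fingers":1,"dx":0,"dy":0,"dz":0,"rx":0,"ry":0,"rz":0},{"fingers":1,"dx":0,"dy":0,"dz":0,"rx":0,"ry":0,"rz":0}]'

```text
time_s: 17.23
tool_pos: [0.5024, 0.0553, 0.0421]
tool_rot: [-180.0, -0.1, 93.2]
force: [-5.3, 2.2, -1.2]
grip_width: 0.0156
```

```bash
python3 - <<'E'
from h import *
o=sensors.get_obs();print(o['time_s'],o['tool_pos'],o['tool_rot'],o['force'],o['wrist_torque'],o['grip_width'])
np.save('pics/o10.npy',o,allow_pickle=True)
r=snap('wrist','w10.png')
cv2.imwrite('pics/w10c.png',cv2.resize(r['color'][40:220,200:360,::-1],None,fx=3.3,fy=3.3,interpolation=cv2.INTER_CUBIC))
E
```

```text
17.225 [0.50237695 0.05529127 0.04210415] [-1.79966051e+02 -8.50110672e-02  9.31985341e+01] [-5.30645335  2.23956973 -1.23854319] [0.22743829 1.17774019 0.10871233] 0.015632467927014844
```

View pics/w10c.png

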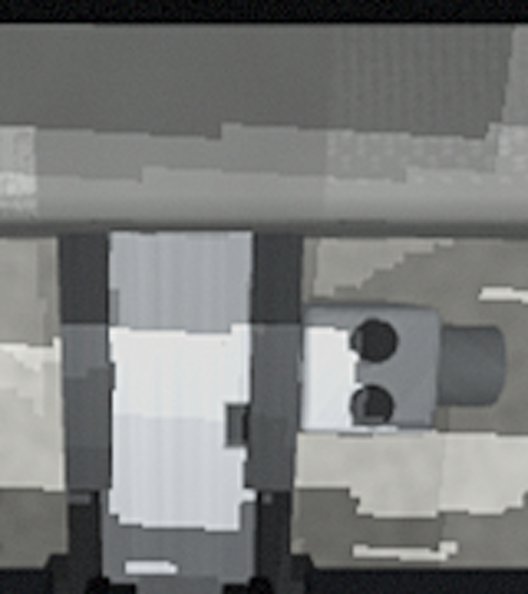

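```bash
cat > m.py <<'E'
from h import *
def go(k,pts,y0,x0):
    o=np.load(f'pics/o{k}.npy',allow_pickle=True).item();w=np.load(f'pics/w{k}.png.npz')
    E=wE(o,w['tool_from_camera'])
    th=np.radians(93.2);d=np.array([np.cos(th),np.sin(th),0]);m=np.array([.506,.013,0])
    for n,a in pts.items():
        p=ray(w['mtx'],E,((a[0]+.5)/3.3-.5+x0,(a[1]+.5)/3.3-.5+y0),a[2]);print(n,((p-m)@d).round(4))
    print('post',((o['tool_pos']-m)@d).round(4))
E
python3 - <<'E'
from m import *
go(10,dict(n1=(237,402,.0286),n2=(237,446,.0286),b1=(370,430,.03),b2=(370,305,.03),cap=(470,365,.024)),40,200)
E
```

```text
n1 0.0851
n2 0.0766
b1 0.08
b2 0.1031
cap 0.0916
post 0.0424
```

About 10 mm remains by vision. Now small steps, watching the force along the guide.

>>> carry_out --plan '[{"fingers":1,"dx":0.07,"dy":0,"dz":0,"rx":0,"ry":0,"rz":0},{"fingers":1,"dx":0.07,"dy":0,"dz":0,"rx":0,"ry":0,"rz":0},{"fingers":1,"dx":0,"dy":0,"dz":0,"rx":0,"ry":0,"rz":0}]'

```text
time_s: 17.65
tool_pos: [0.5021, 0.0585, 0.0421]
tool_rot: [-180.0, -0.0, 93.2]
force: [-4.7, 0.5, -2.1]
grip_width: 0.0153
```

>>> carry_out --plan '[{"fingers":1,"dx":0.05,"dy":0,"dz":0,"rx":0,"ry":0,"rz":0},{"fingers":1,"dx":0,"dy":0,"dz":0,"rx":0,"ry":0,"rz":0}]'

```text
time_s: 17.9
tool_pos: [0.502, 0.06, 0.042]
tool_rot: [-179.9, -0.0, 93.2]
force: [-4.6, 0.4, -1.6]
grip_width: 0.0155
```

>>> carry_out --plan '[{"fingers":1,"dx":0.04,"dy":0,"dz":0,"rx":0,"ry":0,"rz":0},{"fingers":1,"dx":0,"dy":0,"dz":0,"rx":0,"ry":0,"rz":0}]'

```text
time_s: 18.15
tool_pos: [0.502, 0.0621, 0.0421]
tool_rot: [-180.0, -0.1, 93.2]
force: [-3.4, 1.6, -1.2]
grip_width: 0.0158
```

>>> carry_out --plan '[{"fingers":1,"dx":0.04,"dy":0,"dz":0,"rx":0,"ry":0,"rz":0},{"fingers":1,"dx":0,"dy":0,"dz":0,"rx":0,"ry":0,"rz":0}]'

```text
time_s: 18.4
tool_pos: [0.5024, 0.0644, 0.0423]
tool_rot: [180.0, -0.2, 93.2]
force: [-3.8, 2.7, -2.9]
grip_width: 0.0156
```

The last steps moved further than commanded and the force points forward, so the ball is pulling in. I'll look.

```bash
python3 - <<'E'
from h import *
o=sensors.get_obs();print(o['time_s'],o['tool_pos'],o['tool_rot'],o['force'],o['wrist_torque'],o['grip_width'])
np.save('pics/o11.npy',o,allow_pickle=True)
r=snap('wrist','w11.png')
cv2.imwrite('pics/w11c.png',cv2.resize(r['color'][40:220,200:360,::-1],None,fx=3.3,fy=3.3,interpolation=cv2.INTER_CUBIC))
E
```

```text
18.4 [0.50235864 0.06437991 0.04229036] [ 1.79965721e+02 -1.64796055e-01  9.32246753e+01] [-3.83664036  2.74988271 -2.92089147] [0.72410768 0.93675265 0.17713625] 0.015568631728488857
```

View pics/w11c.png

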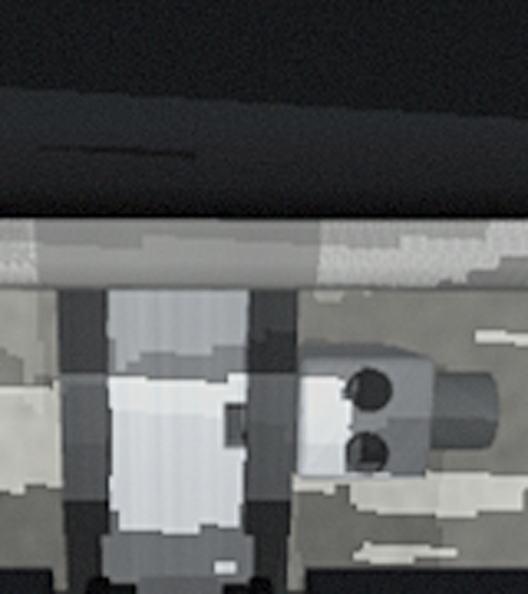

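```bash
python3 - <<'E'
from m import *
go(11,dict(n1=(237,402,.0286),n2=(237,446,.0286),b1=(365,475,.03),b2=(365,352,.03),cap=(465,411,.024)),40,200)
o=sensors.get_obs();print(o['time_s'])
E
```

```text
n1 0.0941
n2 0.0857
b1 0.0803
b2 0.1037
cap 0.0918
post 0.0515
18.45
```

The notch is about 1–1.5 mm short and still being pulled forward. I'll take half-millimetre steps.

>>> carry_out --plan '[{"fingers":1,"dx":0.02,"dy":0,"dz":0,"rx":0,"ry":0,"rz":0},{"fingers":1,"dx":0,"dy":0,"dz":0,"rx":0,"ry":0,"rz":0},{"fingers":1,"dx":0,"dy":0,"dz":0,"rx":0,"ry":0,"rz":0}]'

```text
time_s: 18.82
tool_pos: [0.5027, 0.0647, 0.0425]
tool_rot: [179.9, -0.1, 93.2]
force: [-3.3, 4.2, -1.4]
grip_width: 0.0156
```

>>> carry_out --plan '[{"fingers":1,"dx":0,"dy":0,"dz":0,"rx":0,"ry":0,"rz":0}]'

```text
time_s: 18.95
tool_pos: [0.5027, 0.0648, 0.0425]
tool_rot: [179.9, -0.1, 93.2]
force: [-3.9, 3.9, -1.7]
grip_width: 0.0158
```

>>> carry_out --plan '[{"fingers":1,"dx":0.02,"dy":0,"dz":0,"rx":0,"ry":0,"rz":0},{"fingers":1,"dx":0,"dy":0,"dz":0,"rx":0,"ry":0,"rz":0},{"fingers":1,"dx":0,"dy":0,"dz":0,"rx":0,"ry":0,"rz":0}]'

```text
time_s: 19.32
tool_pos: [0.5026, 0.0647, 0.0424]
tool_rot: [179.9, -0.1, 93.2]
force: [-3.7, 3.0, -1.6]
grip_width: 0.0156
```

>>> carry_out --plan '[{"fingers":1,"dx":0,"dy":0,"dz":0,"rx":0,"ry":0,"rz":0}]'

```text
time_s: 19.45
tool_pos: [0.5027, 0.0648, 0.0425]
tool_rot: [179.9, -0.1, 93.2]
force: [-3.9, 4.5, -1.2]
grip_width: 0.0155
```

Position no longer changes although the command advanced, while the forward force stays at about 4 N. This means the ball is holding the slide at the click and the arm's target lags by about 1 mm. I'll ease the target forward and confirm.

>>> carry_out --plan '[{"fingers":1,"dx":0.025,"dy":0,"dz":0,"rx":0,"ry":0,"rz":0},{"fingers":1,"dx":0,"dy":0,"dz":0,"rx":0,"ry":0,"rz":0},{"fingers":1,"dx":0,"dy":0,"dz":0,"rx":0,"ry":0,"rz":0}]'

```text
time_s: 19.82
tool_pos: [0.5026, 0.0648, 0.0424]
tool_rot: [179.9, -0.1, 93.2]
force: [-4.1, 4.2, 0.2]
grip_width: 0.0155
```

```bash
python3 - <<'E'
from h import *
o=sensors.get_obs();print(o['time_s'],o['tool_pos'],o['tool_rot'],o['force'],o['wrist_torque'],o['grip_width'])
np.save('pics/o12.npy',o,allow_pickle=True)
r=snap('wrist','w12.png')
for k in range(3): imaging.read_camera('wrist');q=sensors.get_obs();print(q['force'].round(1),q['tool_pos'].round(4))
cv2.imwrite('pics/w12c.png',cv2.resize(r['color'][40:220,200:360,::-1],None,fx=3.3,fy=3.3,interpolation=cv2.INTER_CUBIC))
E
```

```text
19.825 [0.50264211 0.06482972 0.04243986] [ 1.79941562e+02 -5.48739672e-02  9.31773092e+01] [-4.12920646  4.23006619  0.17729247] [0.92833897 0.69557873 0.22176329] 0.015461519796387366
[-3.1  4.2 -1.4] [0.5027 0.0648 0.0424]
[-3.4  4.4 -0.9] [0.5027 0.0648 0.0424]
[-3.1  4.7 -1.2] [0.5027 0.0648 0.0424]
```

View pics/w12c.png

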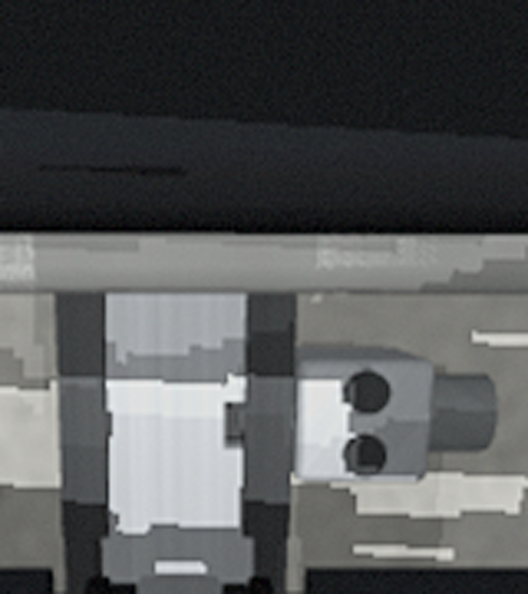

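```bash
python3 - <<'E'
from m import *
go(12,dict(n1=(236,403,.0286),n2=(236,447,.0286),b1=(365,477,.03),b2=(365,352,.03),cap=(465,412,.024)),40,200)
a=np.load('pics/o11.npy',allow_pickle=True).item();b=np.load('pics/o12.npy',allow_pickle=True).item()
print((b['qpos']-a['qpos']).round(3),b['effort'].round(2),a['effort'].round(2))
r=snap('scene','s12.png');cv2.imwrite('pics/s12b.png',cv2.resize(r['color'][130:280,250:450,::-1],None,fx=4,fy=4,interpolation=cv2.INTER_CUBIC))
r=snap('top','t12.png');cv2.imwrite('pics/t12b.png',cv2.resize(r['color'][130:280,60:260,::-1],None,fx=4,fy=4,interpolation=cv2.INTER_CUBIC))
E
```

```text
n1 0.0943
n2 0.0858
b1 0.0803
b2 0.1041
cap 0.0919
post 0.0519
[-0.144  0.014  0.012 -0.037  0.141  0.03  -0.253] [  2.42 -35.27  -1.85 -28.19   1.34  -0.66  -0.18] [  2.15 -35.55  -2.2  -29.03   1.18  -1.1   -0.17]
```

View pics/s12b.png

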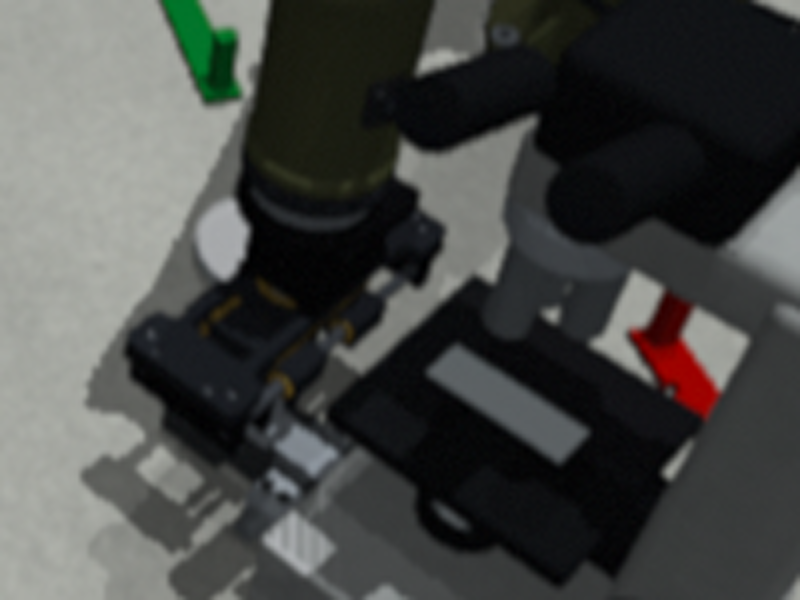

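View pics/t12b.png

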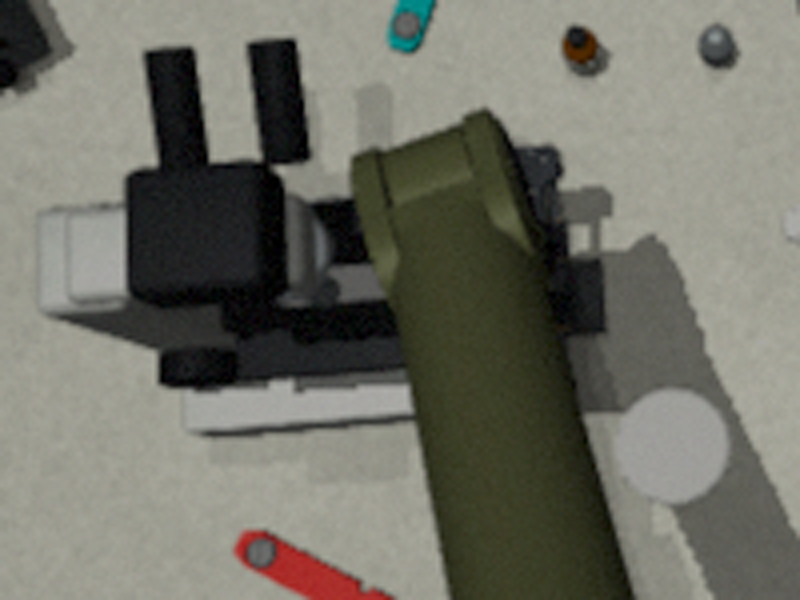

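By vision the notch is at 90.0 mm and the ball at about 90.5–92, so it may still be up to 2 mm short and being pulled forward. Very small commands seem to vanish in joint friction, so I'll use a 1.2 mm step.

>>> carry_out --plan '[{"fingers":1,"dx":0.04,"dy":0,"dz":0,"rx":0,"ry":0,"rz":0},{"fingers":1,"dx":0,"dy":0,"dz":0,"rx":0,"ry":0,"rz":0},{"fingers":1,"dx":0,"dy":0,"dz":0,"rx":0,"ry":0,"rz":0}]'

```text
time_s: 20.5
tool_pos: [0.5026, 0.0652, 0.0423]
tool_rot: [180.0, 0.0, 93.1]
force: [-2.4, 2.9, -2.1]
grip_width: 0.0155
```

```bash
python3 - <<'E'
from h import *
for k in range(4): o=sensors.get_obs();imaging.read_camera('wrist');print(o['force'].round(1),o['tool_pos'].round(4),o['effort'].round(2))
for k in (6,7,9,10,11,12): o=np.load(f'pics/o{k}.npy',allow_pickle=True).item();print(k,o['force'].round(1),o['tool_pos'].round(4),o['effort'].round(2))
E
```

```text
[-2.4  2.9 -2.1] [0.5026 0.0652 0.0423] [  1.59 -35.    -2.73 -27.7    0.86  -0.49  -0.13]
[-1.5  2.6 -2.1] [0.5025 0.0652 0.0424] [  1.58 -34.98  -2.74 -27.64   0.84  -0.46  -0.12]
[-1.7  1.9 -1.2] [0.5025 0.0652 0.0424] [  1.54 -34.92  -2.78 -27.59   0.82  -0.46  -0.12]
[-2.1  2.2 -1.5] [0.5025 0.0652 0.0423] [  1.52 -34.9   -2.8  -27.54   0.81  -0.43  -0.12]
6 [-0.1  0.1 -1.6] [ 0.5117 -0.1     0.0425] [ -0.14 -37.    -4.14 -26.47  -0.11   0.05  -0.  ]
7 [ 0.7  1.2 -0.9] [ 0.509  -0.0573  0.0422] [-9.000e-02 -3.565e+01 -4.040e+00 -2.640e+01 -1.200e-01  4.000e-02
 -2.000e-02]
9 [-3.   1.4 -1.6] [0.5046 0.0169 0.0421] [  0.63 -35.18  -3.46 -28.58   0.37  -1.07  -0.13]
10 [-5.3  2.2 -1.2] [0.5024 0.0553 0.0421] [  0.89 -35.45  -3.43 -29.77   0.7   -1.72  -0.06]
11 [-3.8  2.7 -2.9] [0.5024 0.0644 0.0423] [  2.15 -35.55  -2.2  -29.03   1.18  -1.1   -0.17]
12 [-4.1  4.2  0.2] [0.5026 0.0648 0.0424] [  2.42 -35.27  -1.85 -28.19   1.34  -0.66  -0.18]
```

That helped: the forward pull dropped from 4.2 to about 2.2 N with only 0.4 mm of motion, so the slide is close to the click centre. One more step to balance it.

>>> carry_out --plan '[{"fingers":1,"dx":0.03,"dy":0,"dz":0,"rx":0,"ry":0,"rz":0},{"fingers":1,"dx":0,"dy":0,"dz":0,"rx":0,"ry":0,"rz":0},{"fingers":1,"dx":0,"dy":0,"dz":0,"rx":0,"ry":0,"rz":0},{"fingers":1,"dx":0,"dy":0,"dz":0,"rx":0,"ry":0,"rz":0}]'

```text
time_s: 21.2
tool_pos: [0.5023, 0.0657, 0.0423]
tool_rot: [180.0, 0.0, 93.1]
force: [-2.6, 0.3, -1.3]
grip_width: 0.0161
```

```bash
python3 - <<'E'
from h import *
np.save('pics/o13.npy',sensors.get_obs(),allow_pickle=True);r=snap('wrist','w13.png')
cv2.imwrite('pics/w13c.png',cv2.resize(r['color'][90:200,220:350,::-1],None,fx=6,fy=5.4,interpolation=cv2.INTER_CUBIC))
for k in range(4): o=sensors.get_obs();imaging.read_camera('wrist');print(o['time_s'],o['force'].round(1),o['tool_pos'].round(4),o['tool_rot'].round(2),o['effort'].round(2))
E
```

```text
21.25 [-1.4  0.1 -1.2] [0.5022 0.0657 0.0422] [1.7999e+02 4.0000e-02 9.3140e+01] [ -0.   -34.43  -4.42 -27.21  -0.07  -0.52  -0.05]
21.3 [-1.3 -1.1 -1.3] [0.5023 0.0657 0.0422] [1.7999e+02 3.0000e-02 9.3140e+01] [ -0.07 -34.41  -4.49 -27.2   -0.11  -0.52  -0.04]
21.35 [-1.2 -1.1 -1.4] [0.5023 0.0657 0.0423] [1.7999e+02 3.0000e-02 9.3140e+01] [ -0.13 -34.39  -4.56 -27.19  -0.14  -0.53  -0.04]
21.4 [-1.5 -0.6 -0.7] [0.5022 0.0657 0.0423] [1.7999e+02 3.0000e-02 9.3140e+01] [ -0.19 -34.38  -4.62 -27.19  -0.18  -0.53  -0.04]
```

View pics/w13c.png

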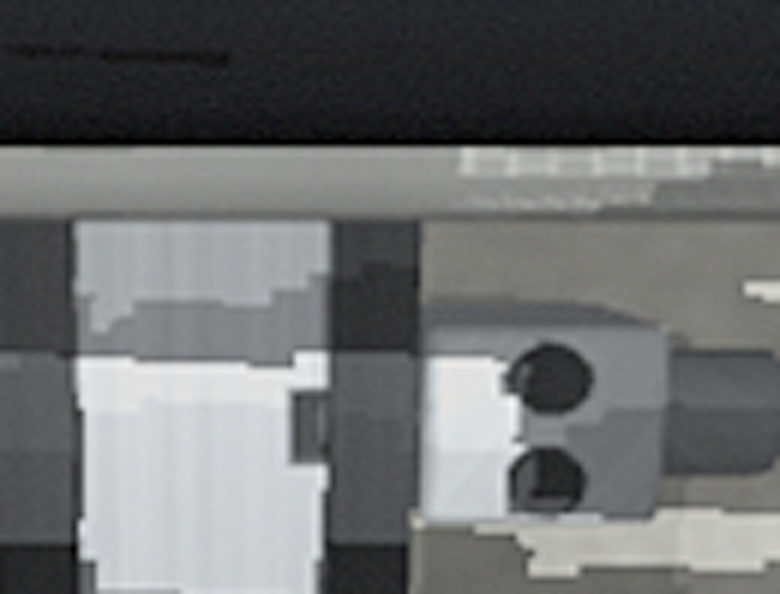

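The force has passed through zero, so this is the detent centre. The efforts are drifting, which means the controller integrates. I'll check that it settles.

>>> carry_out --plan '[{"fingers":1,"dx":0,"dy":0,"dz":0,"rx":0,"ry":0,"rz":0},{"fingers":1,"dx":0,"dy":0,"dz":0,"rx":0,"ry":0,"rz":0},{"fingers":1,"dx":0,"dy":0,"dz":0,"rx":0,"ry":0,"rz":0}]'

```text
time_s: 21.82
tool_pos: [0.5022, 0.0659, 0.0422]
tool_rot: [180.0, 0.0, 93.2]
force: [-1.6, -2.1, -0.9]
grip_width: 0.0157
```

```bash
python3 - <<'E'
from h import *
for k in range(3): o=sensors.get_obs();imaging.read_camera('wrist');print(o['time_s'],o['force'].round(1),o['tool_pos'].round(5),o['effort'].round(2))
E
```

```text
21.825 [-1.6 -2.1 -0.9] [0.50217 0.06589 0.04224] [-5.700e-01 -3.431e+01 -5.030e+00 -2.717e+01 -3.900e-01 -5.700e-01
 -2.000e-02]
21.875 [-0.2 -1.2 -1.5] [0.50212 0.06595 0.04221] [-5.900e-01 -3.431e+01 -5.060e+00 -2.719e+01 -4.100e-01 -5.800e-01
 -2.000e-02]
21.925 [-0.7 -1.1 -1. ] [0.50213 0.06595 0.04222] [-6.300e-01 -3.430e+01 -5.100e+00 -2.718e+01 -4.300e-01 -5.800e-01
 -2.000e-02]
```

A light push is building slowly. I'll back the target off 0.45 mm so nothing winds up.

>>> carry_out --plan '[{"fingers":1,"dx":-0.015,"dy":0,"dz":0,"rx":0,"ry":0,"rz":0},{"fingers":1,"dx":0,"dy":0,"dz":0,"rx":0,"ry":0,"rz":0},{"fingers":1,"dx":0,"dy":0,"dz":0,"rx":0,"ry":0,"rz":0},{"fingers":1,"dx":0,"dy":0,"dz":0,"rx":0,"ry":0,"rz":0},{"fingers":1,"dx":0,"dy":0,"dz":0,"rx":0,"ry":0,"rz":0},{"fingers":1,"dx":0,"dy":0,"dz":0,"rx":0,"ry":0,"rz":0}]'

```text
time_s: 22.72
tool_pos: [0.5021, 0.0658, 0.0422]
tool_rot: [-180.0, 0.0, 93.2]
force: [-1.1, -0.2, -2.0]
grip_width: 0.0155
```

```bash
python3 - <<'E'
from h import *
for k in range(3): o=sensors.get_obs();imaging.read_camera('wrist');print(o['time_s'],o['force'].round(1),o['tool_pos'].round(5),o['effort'].round(2))
E
```

```text
22.725 [-1.1 -0.2 -2. ] [0.50214 0.06578 0.04222] [-1.700e-01 -3.449e+01 -4.620e+00 -2.722e+01 -1.700e-01 -4.700e-01
 -3.000e-02]
22.775 [-1.2 -0.7 -1.2] [0.50212 0.06578 0.0422 ] [-1.600e-01 -3.450e+01 -4.610e+00 -2.722e+01 -1.700e-01 -4.700e-01
 -3.000e-02]
22.825 [-0.6  0.5 -1.7] [0.50213 0.06578 0.04222] [-1.400e-01 -3.450e+01 -4.590e+00 -2.722e+01 -1.600e-01 -4.700e-01
 -3.000e-02]
```

>>> carry_out --plan '[{"fingers":1,"dx":0,"dy":0,"dz":0,"rx":0,"ry":0,"rz":0},{"fingers":1,"dx":0,"dy":0,"dz":0,"rx":0,"ry":0,"rz":0},{"fingers":1,"dx":0,"dy":0,"dz":0,"rx":0,"ry":0,"rz":0},{"fingers":1,"dx":0,"dy":0,"dz":0,"rx":0,"ry":0,"rz":0},{"fingers":1,"dx":0,"dy":0,"dz":0,"rx":0,"ry":0,"rz":0},{"fingers":1,"dx":0,"dy":0,"dz":0,"rx":0,"ry":0,"rz":0},{"fingers":1,"dx":0,"dy":0,"dz":0,"rx":0,"ry":0,"rz":0},{"fingers":1,"dx":0,"dy":0,"dz":0,"rx":0,"ry":0,"rz":0}]'

```text
time_s: 23.88
tool_pos: [0.5021, 0.0657, 0.0422]
tool_rot: [-180.0, 0.0, 93.2]
force: [-0.5, -0.2, -0.2]
grip_width: 0.0158
```

```bash
python3 - <<'E'
from h import *
o=sensors.get_obs();np.save('pics/o14.npy',o,allow_pickle=True);r=snap('wrist','w14.png')
cv2.imwrite('pics/w14c.png',cv2.resize(r['color'][40:220,200:360,::-1],None,fx=3.3,fy=3.3,interpolation=cv2.INTER_CUBIC))
for k in range(3): o=sensors.get_obs();imaging.read_camera('wrist');print(o['time_s'],o['force'].round(1),o['tool_pos'].round(5),o['effort'].round(2),o['grip_width'])
E
```

```text
23.925 [-1.1 -0.2 -1.4] [0.50213 0.06575 0.04222] [ -0.   -34.54  -4.45 -27.22  -0.08  -0.44  -0.04] 0.015717566565048444
23.975 [-2.  -0.5 -0.3] [0.50211 0.06573 0.04222] [ -0.   -34.54  -4.44 -27.22  -0.08  -0.44  -0.04] 0.0156697472348212
24.025 [-0.4 -0.8 -1.3] [0.50211 0.0657  0.0422 ] [  0.   -34.54  -4.44 -27.22  -0.08  -0.44  -0.04] 0.01539642155758304
```

View pics/w14c.png

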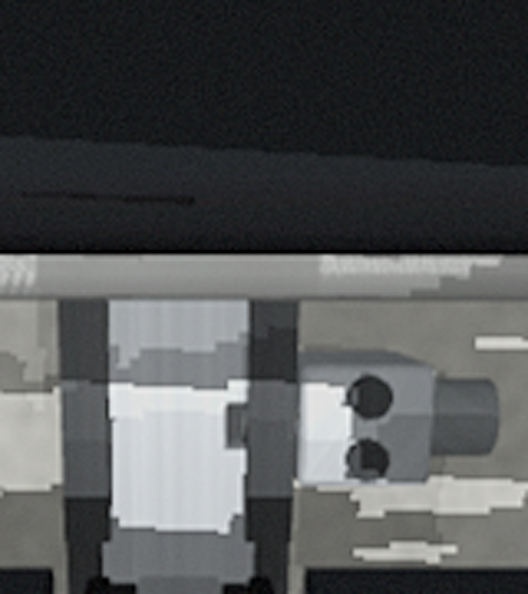

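The force along the guide now sits at about zero. It went from +4 N to +2 N to 0 to −1.5 N over roughly 1 mm, as expected at the detent centre. The pose is steady and the grip is firm, so I'm handing in.

```bash
python3 -c "
from h import *
print(ticket.sign_off())"
```

```text
the job is handed in; nothing more can be done
None
```

I gripped the filter slide by its post at 45 N and fed it nose first through the funnel and under the lips. I pushed it past the ball until it clicked, and handed in at about 24 s still gripping it there. `sign_off` gave no verdict.

**Click, by force:** Over the last millimetre the force along the guide went from about +4 N (ball pulling in) through 0 to about −1.5 N (resisting). I then backed the target off about 0.45 mm. The slide came to rest with roughly zero force, drifting by less than 0.1 mm in the last second.

**Click, by camera:** The last wrist picture shows the notch level with the click block to within about 1 mm, slightly short of centre. This differs a little from the force reading but is inside the 2.5 mm tolerance.

**Grip and fit:** The jaws were at 15.7 mm on the 16 mm post. The slide was straight and centred in the channel.

**Surroundings:** I kept clear of the blank slide and the bystanders and felt no contact with them. I did not measure their positions again at the end.

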